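# Stow the cups and the full tin, then wedge the bay's gate shut

## Task

Lift the two closed tins in turn to find the heavier, full one; stand it and all the black cups from the lazy susan upright on the cork liner of the cup bay while its gate is still open, and stand the lighter tin on the lazy susan. When the bay is loaded, swing its gate shut and then push the wooden wedge, thin end first, squarely under the gate from outside and tap it in until it jams the gate. Set cups and tins down rather than letting them fall, and leave everything else on the shelf where it is.

Things in the scene. Friction and masses are not known exactly. Their poses are not given: they have to be found in the camera images.
- bay: cup bay: open-topped plywood tray without a bottom plate fixed to the shelf ahead of the robot, with a swinging gate (latch missing) on the side towards the robot. Origin on the shelf at the middle of the shut gate's outer face; x points into the bay away from the robot, y left, z up. Side walls and back wall 40 mm high, 10 mm thick, inner faces at y = -112 and 112 mm and x = 195 mm.
- bay_liner (a point): centre of the thin cork liner (under 1 mm) on the shelf inside the bay, at bay x = 125 mm: it spans bay x = 55 to 195 mm, y = -112 to 112 mm. Between gate and liner the shelf is bare.
- gate (a joint): swinging gate: upright wooden panel 220 mm wide, 12 mm thick, from 16 to 76 mm above the shelf (16 mm gap beneath), hinged at the bay's left (+y) end. 0 = shut (it stops there), grows to 1.0 rad as the free end swings out towards the robot. Turns easily, stays where left. A small knob sticks out 18 mm, 198 mm from the hinge, 62 mm up.
- gate_hinge (a point): hinge axis of the gate, 46 mm above the shelf, in the plane of the gate's outer face; the panel reaches from 2 to 222 mm from it.
- turntable: lazy susan: wooden disc 260 mm across that turns (stiffly) on a fixed base; origin at the centre of the underside of the base on the shelf; the disc's top is 24 mm above it.
- cup_a: matte black ceramic cup without handle, straight-sided, 58 mm across, 75 mm tall, wall 4 mm, 200 g, all four alike; origin at the centre of its underside, z up. Starts upright on the turntable. Two or three of the four are present.
- cup_b: matte black ceramic cup without handle, straight-sided, 58 mm across, 75 mm tall, wall 4 mm, 200 g, all four alike; origin at the centre of its underside, z up. Starts upright on the turntable. Two or three of the four are present.
- cup_c: matte black ceramic cup without handle, straight-sided, 58 mm across, 75 mm tall, wall 4 mm, 200 g, all four alike; origin at the centre of its underside, z up. Starts upright on the turntable. Two or three of the four are present.
- cup_d: matte black ceramic cup without handle, straight-sided, 58 mm across, 75 mm tall, wall 4 mm, 200 g, all four alike; origin at the centre of its underside, z up. Starts upright on the turntable. Two or three of the four are present.
- tin_a: closed steel tin, 58 mm across, 72 mm tall plus a dark wooden lid 54 mm across, 13 mm high (85 mm in all); origin at the centre of its underside, z up. Starts upright on the shelf left of the bay. tin_a and tin_b look alike: one is full, the other nearly empty and at least 150 g lighter (both 0.2 to 0.8 kg); only the weight tells which.
- tin_b: closed steel tin, 58 mm across, 72 mm tall plus a dark wooden lid 54 mm across, 13 mm high (85 mm in all); origin at the centre of its underside, z up. Starts upright on the shelf left of the bay. tin_a and tin_b look alike: one is full, the other nearly empty and at least 150 g lighter (both 0.2 to 0.8 kg); only the weight tells which.
- wedge: wooden doorstop wedge 120 mm long, 36 mm wide, 120 g, lying flat; origin at the centre of its underside, x towards the thin end, z up. Top rises with slope 0.18 from 10 mm high at the thin end (x = 60 mm) to 24 mm at x = -20 mm. The heel, a block from x = -60 to -20 mm, 42 mm high, is the place to grip, across the 36 mm width.
- wedge_tip (a point): middle of the wedge's thin end, at its underside. Slid in under the shut gate, the wedge meets the gate's lower edge when this point is 33 mm past the gate's outer face; driven on a few mm with a push of 12 to 20 N it sticks by friction.
- wedge_heel (a point): middle of the top of the wedge's heel, 42 mm above its underside.
- pitcher: bystander: steel milk pitcher, 88 mm across, 100 mm tall, with a handle; origin under its centre.
- dosing_ring: bystander: aluminium ring 64 mm across, 30 mm high; origin under its centre.
- sugar_jar: bystander: glass jar 80 mm across, 120 mm tall; origin under its centre.
- spoon: bystander: steel spoon 140 mm long lying on the shelf.
- tamper: bystander: tamper with wooden grip, 58 mm across, 90 mm tall; origin under its centre.
- saucer: bystander: white saucer 100 mm across, 18 mm tall; origin under its centre.
Mind the look-alikes: they are no part of the job. There is more than one size of the wedge; the one meant has the size given above.

How it is judged:
By the outcome, as a careful person would: the job done as asked, in the order asked, and still so for the second after the job is handed in, with the robot touching nothing.
Of cup_a, cup_b, cup_c, cup_d only 2 to 3 are there at a start; the rules pass over those that are not, and their reading is None.
At some moment in a run one of tin_a, tin_b, cup_a, cup_b, cup_c, cup_d, wedge may be knocked a few centimetres aside while the robot is not near it.
It also fails if it takes over 210 s, if anything falls off the work surface, if the arm or the gripper's body presses on something with over 40 N, if the wrist force passes 120 N, or if a joint passes its speed limit or range.

## Robot

A 6-joint arm with a two-finger parallel gripper is mounted at the origin on the work surface. World frame = base frame: x ahead of the robot, y to its left, z up, the work surface at z = 0. Lengths are in m, angles in degrees, forces in N, time in s.
With the tool pointing down it reaches from about 0.275 to 0.725 m from the base axis. Payload 15.9 kg.
Tool frame: the origin (TCP) lies midway between the tips of the shut fingers; the grasp point (between the pads) lies 19 mm behind it (arm.pinch_z is the distance from the TCP to the grasp point, in m); x points along the fingers, z is the direction in which the jaws open and shut, and the axes are right-handed (so a half turn about x gives the same grasp; the last joint's range is limited). The gripper opens to 85 mm and grips with 20 to 120 N. Pads are 22 mm wide; open, the fingers measure 114 mm over their backs; the gripper's body (76 mm by 85 mm) begins 54 mm behind the grasp point. The pads swing forward as they close: fully open they stand 13 mm farther back than shut.
Start: joints at [-67.208, 12.198, -1.971, 75.831, 0, 90], TCP at [0.194, -0.461, 0.231] pointing down, gripper open.
Joint ranges: [-170.91, 170.91], [-42.67, 98.43], [-65.05, 77.54], [-120.47, 116.71], [-90, 82.35], [-180, 180]. Speed limits (degrees/s): [108.29, 108.29, 136.94, 147.25, 180, 180].

## Interface

Orientations are given as [roll, pitch, yaw] about the fixed x, y, z axes, in that order (R = Rz(yaw) Ry(pitch) Rx(roll)).
In Python, from plant import arm, grab_frame, camera_params, boxes_of, tip_of gives the robot as it stands. The module is installed in compiled form; this text tells all that it offers.
- The arm moves only by the shell command python3 -m pendant 'ROWS' [OPENING] [FORCE]. ROWS is JSON, a list of rows, each an object of numbers: "tx", "ty", "tz": the shift along the tool's x, y, z in cm; "turn": the turn about the tool's x in degrees. In form: [{"tx": .., "ty": .., "tz": .., "turn": ..}, ...]. A call has 1 to 12 rows; each row is the pose to reach, as a shift and turn from the pose measured when the call began, along the tool's axes at that moment; what a row does not reach only later rows make up. A row lasts 1/12 s, in which the tool goes at most 41.7 mm and 7.16 degrees, less where a joint would pass 70% of its speed; a pose out of reach is approached as far as the arm can. A call with a gripper value outside its range is refused whole. OPENING is the finger opening in cm, from 0 to 8.54, set as the call begins (- or left out, the last holds). The fingers move at their own pace and stop on an object; FORCE is the grip in N (left out, the last holds). Time passes only in rows, so rows that repeat a pose let the fingers close. It gives the time, the measured TCP pose, the force and the opening at its end, in the units of the state.
- arm.sense(): the state, without advancing time (a new reading comes with each control period).
- grab_frame(name): name is "scene" or "top"; returns the picture (420x560x3 uint8, blue, green, red); there is no depth.
- camera_params(name): a dict with "fx", "fy", "cx", "cy" (pixels), "k1" (the pictures are not rectified: a ray, as slopes to the right and down, at radius r is drawn at 1 + k1 r^2 times it, then the intrinsics apply), "rvec" (rotation vector, rad) and "tvec" (3), from world to camera coordinates, as OpenCV has them. Camera axes: x right, y down, z forward; pixel columns grow to the right and rows downward; lengths in m; the calibration is good to about 2 mm. A picture is of the moment at which its call begins. camera_params takes no time and is no camera call.
- arm.job_done(): hands the job in, once; it reports no verdict.
Trained networks look in the newest picture that a camera, given by its name, has taken for a name from the list of things; names that differ only in an ending like _2 or _b are one class to them, and where a whole thing is asked for, a point or a joint stands for the part that bears it (a point fixed in the world has none). Each returns a list of dicts, best first, with "conf" (0 to 1); they miss things now and then, are a little off and sometimes report something else, mostly with a low value. They report only what shows in the picture. A call takes as long as a camera call. They do not tell look-alikes from the thing itself.
- boxes_of(camera, target): "position" ([column, row] in pixels, amid what is visible of it).
- tip_of(camera, target): "position" ([column, row] in pixels: a listed point, or the origin of a listed thing).
The state is a dict: "time": time; "joint_pos": joint angles; "dq": joint speeds; "effort": joint torques, N m; "tool_pos": TCP position; "tcp_rot": TCP orientation; "wrist_force": force on the tool from outside, world axes, zero at the start; "torque": the same for the moment, N m; "finger_gap": finger opening in m.
Only numpy, scipy, OpenCV 4.12 (cv2) and the standard library are available. Lean on these libraries where they do the work, as an engineer would, in place of code of your own. Each camera call takes 0.05 s, during which the arm holds its last target. There are 200 camera calls.

## Working session

There is one attempt and no reset: what is moved stays moved. The work goes in short steps, Python scripts to look and compute and a shell command to move; the robot and the scene stay as the last step left them, time stands still between calls to the robot, and variables do not carry over. Pictures are saved under pics/ and viewed, about 12 in all and at most 16, crops included, and the job is handed in when it is done.

```bash
mkdir -p pics; cat > h.py <<'E'
import numpy as np, cv2
from plant import arm, grab_frame, camera_params, boxes_of, tip_of
from scipy.spatial.transform import Rotation as R
def ray(cam,p):
    c=camera_params(cam); xd=(p[0]-c['cx'])/c['fx']; yd=(p[1]-c['cy'])/c['fy']
    x,y=xd,yd
    for _ in range(30):
        s=1+c['k1']*(x*x+y*y); x,y=xd/s,yd/s
    Rm=cv2.Rodrigues(np.array(c['rvec'],float))[0]; t=np.array(c['tvec'],float)
    return -Rm.T@t, Rm.T@np.array([x,y,1])
def at(cam,p,z):
    o,d=ray(cam,p); return o+d*(z-o[2])/d[2]
def proj(cam,P):
    c=camera_params(cam); Rm=cv2.Rodrigues(np.array(c['rvec'],float))[0]; q=Rm@np.array(P,float)+np.array(c['tvec'],float)
    x,y=q[0]/q[2],q[1]/q[2]; s=1+c['k1']*(x*x+y*y)
    return np.array([c['fx']*x*s+c['cx'],c['fy']*y*s+c['cy']])
def tool(P,yaw=None):
    """rows (cm) from current tool pose to TCP position P; turn to make jaw axis (tool z) at world angle yaw (deg)"""
    s=arm.sense(); M=R.from_euler('xyz',s['tcp_rot'],degrees=True).as_matrix()
    d=M.T@(np.array(P)-np.array(s['tool_pos']))*100
    tn=0
    if yaw is not None:
        w=M.T@np.array([np.cos(np.radians(yaw)),np.sin(np.radians(yaw)),0])
        tn=np.degrees(np.arctan2(-w[1],w[2])); tn=(tn+90)%180-90
    return np.round(d,2),round(tn,1)
E
python3 - <<'E'
from h import *
for c in ('scene','top'):
    f=grab_frame(c); cv2.imwrite(f'pics/{c}0.png',cv2.resize(f,(800,600)) )
    p=camera_params(c); o,_=ray(c,(280,210)); print(c,p['fx'],p['k1'],o)
    for t in ['cup_a','tin_a','wedge','wedge_tip','wedge_heel','turntable','bay','gate','gate_hinge','bay_liner','pitcher','dosing_ring','sugar_jar','spoon','tamper','saucer']:
        print(t,[(np.round(r['position']).astype(int).tolist(),round(r['conf'],2)) for r in tip_of(c,t)])
s=arm.sense(); print(s)
E
```

```text
scene 401.2648473723883 -0.06408069244604081 [ 1.30736236 -0.37556155  0.67649578]
cup_a [([123, 254], 0.89), ([152, 263], 0.65), ([193, 313], 0.17)]
tin_a [([384, 225], 0.93), ([369, 190], 0.92)]
wedge [([326, 200], 0.86), ([293, 178], 0.73)]
wedge_tip [([326, 208], 0.9), ([281, 178], 0.45)]
wedge_heel [([322, 180], 0.91), ([305, 174], 0.66), ([328, 208], 0.61), ([122, 252], 0.44)]
turntable [([145, 260], 0.81)]
bay [([278, 236], 0.9)]Traceback (most recent call last):
  File "<stdin>", line 6, in <module>
ValueError: it knows: bay, bay_liner, cup, dosing_ring, gate_hinge, pitcher, saucer, spoon, sugar_jar, tamper, tin, turntable, wedge, wedge_heel, wedge_tip
```

```bash
python3 - <<'E'
from h import *
c='top'
f=grab_frame(c); cv2.imwrite(f'pics/{c}0.png',cv2.resize(f,(800,600)))
p=camera_params(c); o,_=ray(c,(280,210)); print(c,p['fx'],p['k1'],o)
Z={'wedge_heel':.042,'gate_hinge':.046,'cup_a':.024}
for t in ['cup_a','tin_a','wedge','wedge_tip','wedge_heel','turntable','bay','gate_hinge','bay_liner','pitcher','dosing_ring','sugar_jar','spoon','tamper','saucer']:
    print(t,[(np.round(r['position']).astype(int).tolist(),round(r['conf'],2),np.round(at(c,r['position'],Z.get(t,0))[:2],3).tolist()) for r in tip_of(c,t)])
s=arm.sense(); print(s)
E
```

```text
top 383.5460841938695 -0.06140022833601632 [0.36869487 0.00251472 1.06905592]
cup_a [([433, 230], 0.97, [0.46, -0.402]), ([411, 196], 0.85, [0.555, -0.346]), ([225, 225], 0.23, [0.482, 0.169])]
tin_a [([183, 180], 0.81, [0.614, 0.297]), ([156, 240], 0.63, [0.442, 0.368]), ([135, 184], 0.58, [0.605, 0.438])]
wedge [([221, 294], 0.89, [0.292, 0.183]), ([213, 242], 0.76, [0.435, 0.207]), ([221, 225], 0.44, [0.484, 0.185])]
wedge_tip [([232, 304], 0.75, [0.265, 0.153]), ([223, 222], 0.56, [0.491, 0.179]), ([132, 183], 0.35, [0.607, 0.445])]
wedge_heel [([204, 256], 0.84, [0.396, 0.222]), ([208, 290], 0.71, [0.306, 0.211])]
turntable [([408, 220], 0.61, [0.491, -0.34]), ([280, 163], 0.59, [0.661, 0.018]), ([213, 241], 0.4, [0.438, 0.206]), ([134, 279], 0.4, [0.335, 0.428])]
bay []
gate_hinge [([242, 208], 0.63, [0.525, 0.122])]
bay_liner [([283, 166], 0.67, [0.652, 0.01])]
pitcher [([384, 148], 0.91, [0.703, -0.282])]
dosing_ring [([191, 138], 0.82, [0.74, 0.278]), ([132, 185], 0.43, [0.603, 0.447])]
sugar_jar [([131, 184], 0.81, [0.606, 0.448]), ([385, 146], 0.56, [0.707, -0.287]), ([136
[... 185 characters left out ...]
6, 0.32]), ([223, 224], 0.25, [0.488, 0.181])]
{'time': 1.2, 'joint_pos': array([-6.72076234e+01,  1.21981337e+01, -1.96980734e+00,  7.58319619e+01,
       -7.66388721e-04,  9.00013666e+01]), 'dq': array([ 0.04349919, -0.09723564, -0.10524   ,  0.09526906,  0.01129466,
        0.02852793]), 'effort': array([ 2.01973548e-03, -6.85977101e+01,  4.87334561e+01,  1.48387189e-03,
        3.03478046e-04, -6.51106859e-06]), 'tool_pos': array([ 0.19368771, -0.46094741,  0.23131514]), 'tcp_rot': array([ -82.78301936,   89.99922749, -149.99200936]), 'wrist_force': array([ 0.33625675, -0.35512983,  0.6837032 ]), 'torque': array([ 0.017981  , -0.00767278,  0.00799778]), 'finger_gap': 0.08531609724125377}
```

View pics/scene0.png

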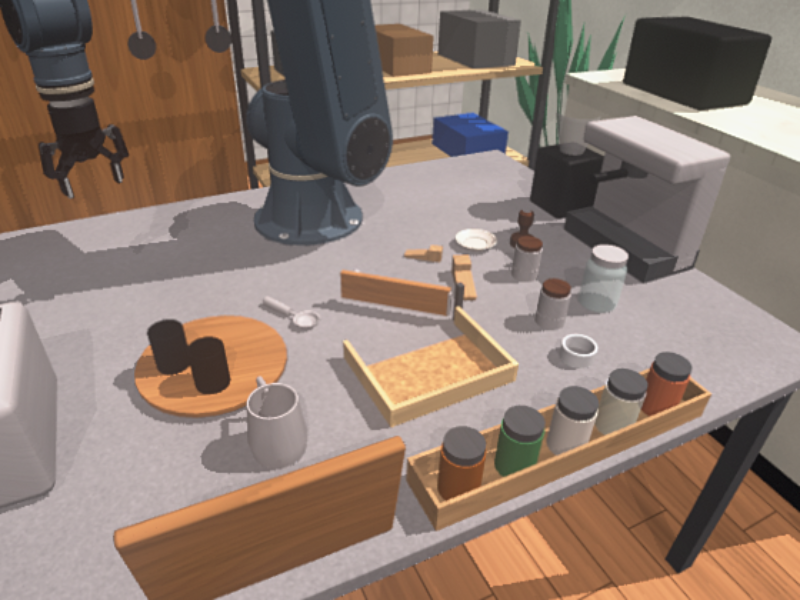

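View pics/top0.png

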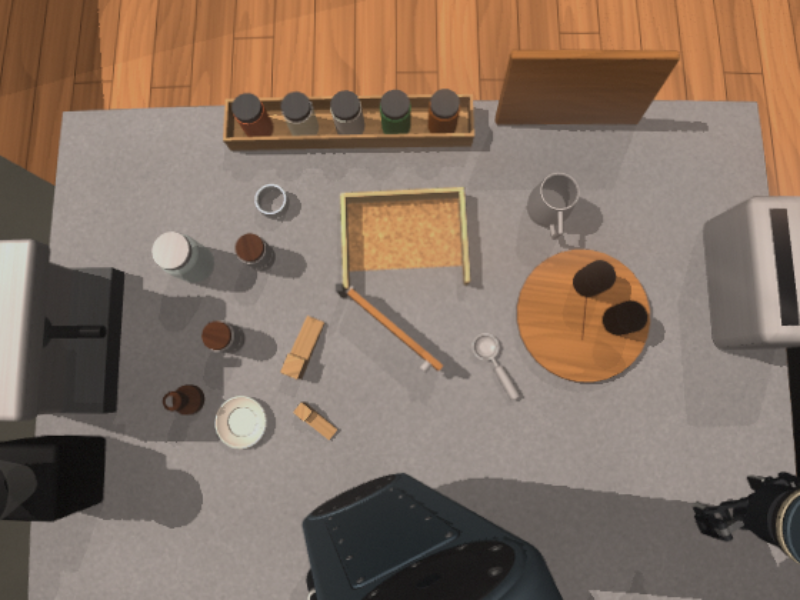

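Top view (800×600): black cups at (595,278) and (625,318) on the lazy susan; tins at (251,249) and (218,336); bay at (405,240). The gate is open, running from (345,290) to (440,368). There are two wedges, the large one at (303,348) and the small one at (316,420). The large one at about 120 mm fits the description, so I'll check its size in an enlarged crop.

```bash
python3 - <<'E'
from h import *
f=cv2.imread('pics/top0.png'); f=grab_frame('top')
def crop(n,x0,y0,w,h,k):
    g=cv2.resize(f[y0:y0+h,x0:x0+w],None,fx=k,fy=k,interpolation=cv2.INTER_CUBIC)
    for x in range((x0//20+1)*20,x0+w,20): cv2.line(g,((x-x0)*k,0),((x-x0)*k,8),(0,0,255),1); cv2.putText(g,str(x),((x-x0)*k+2,18),0,.4,(0,0,255),1)
    for y in range((y0//20+1)*20,y0+h,20): cv2.line(g,(0,(y-y0)*k),(8,(y-y0)*k),(0,0,255),1); cv2.putText(g,str(y),(10,(y-y0)*k+4),0,.4,(0,0,255),1)
    cv2.imwrite(f'pics/{n}.png',g)
crop('c1',140,125,195,150,4)
crop('c2',140,200,110,120,5)
crop('c3',350,160,120,120,5)
E
```

```text
(no output)
```

View pics/c1.png

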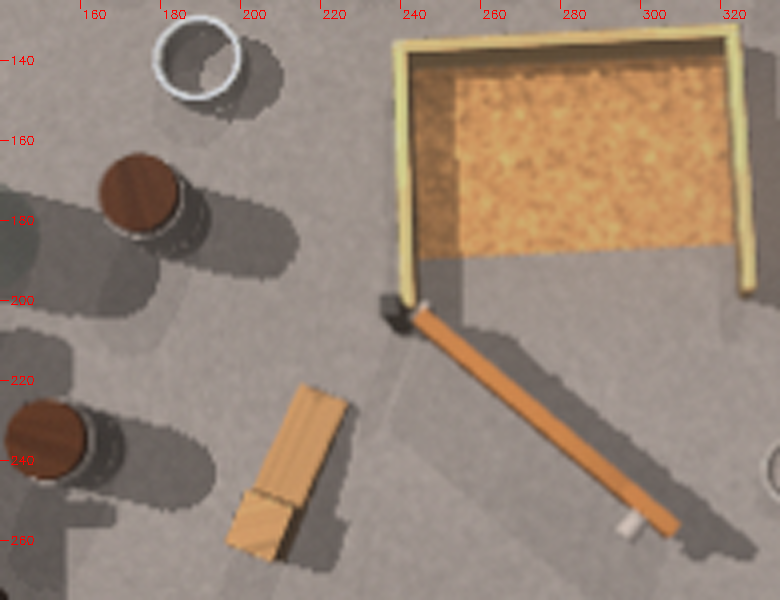

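View pics/c2.png

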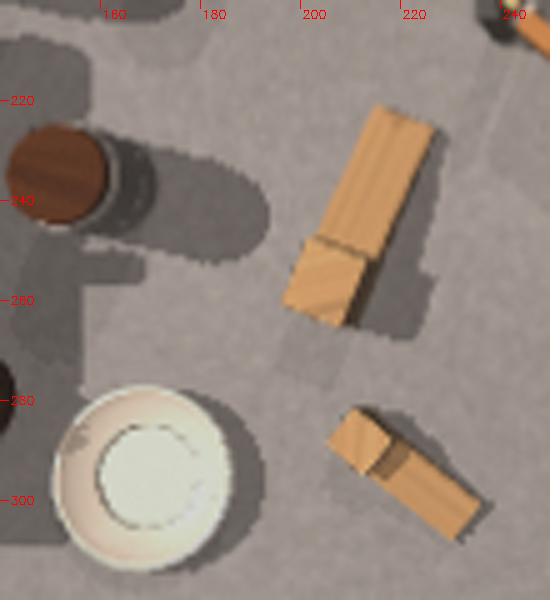

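View pics/c3.png

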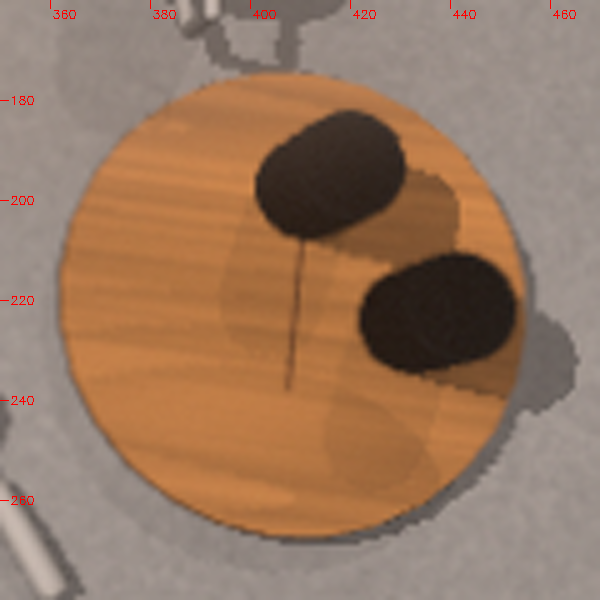

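Crop checks. The large wedge has heel end corners at about (197,260)/(208,265) and its thin end at (214,221)/(227,225). The small one is at (206,287)–(235,303) and is only about half as long. Next I'll measure everything.

```bash
cat >> h.py <<'E'
from scipy.optimize import minimize
def fitcyl(cam,f,x0,zb,h,r=.029,dark=60):
    """silhouette fit of dark cylinder"""
    m=(f.max(2)<dark).astype(np.uint8)
    a=np.linspace(0,2*np.pi,40)
    def mask(p):
        P=[proj(cam,[p[0]+r*np.cos(t),p[1]+r*np.sin(t),z]) for z in (zb,zb+h) for t in a]
        k=np.zeros((420*4,560*4),np.uint8); cv2.fillConvexPoly(k,cv2.convexHull((np.array(P)*4+2).astype(np.int32)),1); return cv2.resize(k*255,(560,420),interpolation=cv2.INTER_AREA)/255.
    k0=cv2.dilate((mask(x0)>0).astype(np.uint8),np.ones((9,9)))
    cost=lambda p:np.abs(mask(p)-m*k0).sum()
    s=minimize(cost,x0,method='Nelder-Mead',options=dict(initial_simplex=[x0,[x0[0]+.012,x0[1]],[x0[0],x0[1]+.012]],xatol=2e-4))
    return np.round(s.x,4),round(s.fun,1)
E
python3 - <<'E'
from h import *
t='top'; f=grab_frame(t)
for n,c in dict(cA=(.555,-.346),cB=(.46,-.402)).items(): print(n,fitcyl(t,f,c,.024,.075))
P=lambda n,p,z:print(n,np.round(at(t,p,z),4))
P('tin1',(174.75,173.25),.085);P('tin2',(151.45,234.75),.085)
P('linerL',(243.75,190),0);P('linerR',(323.75,185.75),0)
P('BLin',(242.75,138.25),.04);P('BRin',(322.25,134.5),.04)
P('Lend',(242,201.3),.04);P('Rend',(327,198),.04)
P('gate top hingeend',(245.5,203),.076);P('gate free',(308.5,257.5),.076); P('knob',(297,257),.062)
c=lambda u,v:(140+u/5,200+v/5)
for n,p,z in [('thinL',c(378,105),.01),('thinR',c(435,128),.01),('heelback1',c(283,303),.042),('heelback2',c(344,327),.042),('heelfr1',c(311,236),.042),('heelfr2',c(370,262),.042)]: P(n,p,z)
print(len(f),[ (np.round(r['position'],1).tolist(),round(r['conf'],2)) for r in boxes_of('scene','cup_a')])
P('disc c',(350+585/2/5-0,160+610/2/5),.024)
c=lambda u,v:(350+u/5,160+v/5)
for u,v in [(60,303),(527,290),(285,70),(305,540)]: P('disc',c(u,v),.024)
E
```

```text
Traceback (most recent call last):
  File "h.py", line 36, in fitcyl
    s=minimize(cost,x0,method='Nelder-Mead',options=dict(initial_simplex=[x0,[x0[0]+.012,x0[1]],[x0[0],x0[1]+.012]],xatol=2e-4))
  File "h.py", line 35, in <lambda>
    cost=lambda p:np.abs(mask(p)-m*k0).sum()
                         ~~~~^^^
  File "h.py", line 32, in mask
    P=[proj(cam,[p[0]+r*np.cos(t),p[1]+r*np.sin(t),z]) for z in (zb,zb+h) for t in a]
       ~~~~^^^^^^^^^^^^^^^^^^^^^^^^^^^^^^^^^^^^^^^^^^^
  File "h.py", line 14, in proj
    c=camera_params(cam); Rm=cv2.Rodrigues(np.array(c['rvec'],float))[0]; q=Rm@np.array(P,float)+np.array(c['tvec'],float)
ValueError: time passes only in moves, steps and waits
```

```bash
sed -i 's/^from scipy.spatial.*/&\nimport functools; camera_params=functools.cache(camera_params)/' h.py
python3 - <<'E'
from h import *
t='top'; f=grab_frame(t)
for n,c in dict(cA=(.555,-.346),cB=(.46,-.402)).items(): print(n,fitcyl(t,f,c,.024,.075))
P=lambda n,p,z:print(n,np.round(at(t,p,z),4))
P('tin1',(174.75,173.25),.085);P('tin2',(151.45,234.75),.085)
P('linerL',(243.75,190),0);P('linerR',(323.75,185.75),0)
P('BLin',(242.75,138.25),.04);P('BRin',(322.25,134.5),.04)
P('Lend',(242,201.3),.04);P('Rend',(327,198),.04)
P('gate top hingeend',(245.5,203),.076);P('gate free',(308.5,257.5),.076); P('knob',(297,257),.062)
c=lambda u,v:(140+u/5,200+v/5)
for n,p,z in [('thinL',c(378,105),.01),('thinR',c(435,128),.01),('heelback1',c(283,303),.042),('heelback2',c(344,327),.042),('heelfr1',c(311,236),.042),('heelfr2',c(370,262),.042)]: P(n,p,z)
c=lambda u,v:(350+u/5,160+v/5)
for u,v in [(60,303),(527,290),(285,70),(305,540)]: P('disc',c(u,v),.024)
E
```

```text
cA (array([ 0.5525, -0.3439]), np.float64(149.0))
cB (array([ 0.4756, -0.3958]), np.float64(85.0))
tin1 [0.6139 0.2958 0.085 ]
tin2 [0.4509 0.3523 0.085 ]
linerL [0.5833 0.1213 0.    ]
linerR [ 0.5929 -0.1062  0.    ]
BLin [0.7228 0.1205 0.04  ]
BRin [ 0.7306 -0.1018  0.04  ]
Lend [0.5439 0.1215 0.04  ]
Rend [ 0.5504 -0.1101  0.04  ]
gate top hingeend [0.5331 0.1081 0.076 ]
gate free [ 0.3893 -0.0547  0.076 ]
knob [ 0.3912 -0.0255  0.062 ]
thinL [0.4942 0.1986 0.01  ]
thinR [0.4809 0.1665 0.01  ]
heelback1 [0.3842 0.2424 0.042 ]
heelback2 [0.3713 0.2094 0.042 ]
heelfr1 [0.4199 0.2279 0.042 ]
heelfr2 [0.4057 0.1958 0.042 ]
disc [ 0.4893 -0.2063  0.024 ]
disc [ 0.4935 -0.4664  0.024 ]
disc [ 0.619 -0.338  0.024]
disc [ 0.3586 -0.3349  0.024 ]
```

```bash
python3 - <<'E'
from h import *
t='top'; f=grab_frame(t)
for n,c in dict(cA=(.555,-.346),cB=(.47,-.398)).items():
  for d in (70,90): print(n,fitcyl(t,f,c,.024,.075,dark=d))
M=R.from_euler('xyz',arm.sense()['tcp_rot'],degrees=True).as_matrix(); print(M.round(3))
print(tool([.614,.296,.231],116), tool([.4509,.3523,.2],116))
E
```

```text
cA (array([ 0.5503, -0.3435]), np.float64(66.7))
cA (array([ 0.5518, -0.3438]), np.float64(46.6))
cB (array([ 0.4771, -0.3973]), np.float64(57.2))
cB (array([ 0.4772, -0.3973]), np.float64(42.9))
[[ 0.     0.922  0.387]
 [-0.     0.387 -0.922]
 [-1.     0.     0.   ]]
(array([ 3.000e-02,  6.807e+01, -5.351e+01]), np.float64(-3.2)) (array([  3.13,  55.21, -65.02]), np.float64(-3.2))
```

```bash
python3 -m pendant '[{"ty":2,"tz":-1.6,"turn":-3},{"ty":5,"tz":-4,"turn":-7},{"ty":8,"tz":-6.4,"turn":-12},{"ty":11,"tz":-8.8,"turn":-16},{"ty":14,"tz":-11,"turn":-21},{"ty":17,"tz":-13.5,"turn":-26},{"ty":20,"tz":-15.8,"turn":-31},{"ty":23,"tz":-18,"turn":-35},{"ty":26,"tz":-20.4,"turn":-40},{"ty":29,"tz":-22.8,"turn":-45},{"ty":32,"tz":-25.2,"turn":-49},{"ty":34,"tz":-26.8,"turn":-52}]' 8.54 60
python3 - <<'E'
from h import *
s=arm.sense(); print(s['joint_pos'].round(1), s['wrist_force'])
print(tool([.614,.296,.15],25.7))
E
```

```text
[-67.2  12.2  -2.   75.8   0.   90. ] [-0.25016734  0.03735647 -0.65578656]
(array([  8.13,  68.07, -53.51]), np.float64(87.1))schema error: expected keys tx, ty, tz, turn
```

All four keys are needed in every row.

```bash
python3 -m pendant '[{"tx":0,"ty":2,"tz":-1.6,"turn":-3},{"tx":0,"ty":5,"tz":-4,"turn":-7},{"tx":0,"ty":8,"tz":-6.4,"turn":-12},{"tx":0,"ty":11,"tz":-8.8,"turn":-16},{"tx":0,"ty":14,"tz":-11,"turn":-21},{"tx":0,"ty":17,"tz":-13.5,"turn":-26},{"tx":0,"ty":20,"tz":-15.8,"turn":-31},{"tx":0,"ty":23,"tz":-18,"turn":-35},{"tx":0,"ty":26,"tz":-20.4,"turn":-40},{"tx":0,"ty":29,"tz":-22.8,"turn":-45},{"tx":0,"ty":32,"tz":-25.2,"turn":-49},{"tx":0,"ty":34,"tz":-26.8,"turn":-52}]' 8.54 60
python3 - <<'E'
from h import *
s=arm.sense(); print(s['joint_pos'].round(1), s['wrist_force'])
print(tool([.614,.296,.15],25.7))
E
```

```text
time: 2.4
tool_pos: [0.4043, -0.0794, 0.2315]
tcp_rot: [39.7, 90.0, 24.8]
wrist_force: [0.1, -1.1, 0.7]
finger_gap: 0.0856
[-11.1   1.8 -13.9  74.3   0.   93.8] [ 0.13738085 -1.13144824  0.69794916]
(array([ 8.17, 41.67, 10.6 ]), np.float64(-40.6))
```

```bash
python3 -m pendant '[{"tx":0,"ty":3,"tz":0.8,"turn":-4},{"tx":0,"ty":7,"tz":1.8,"turn":-8},{"tx":0,"ty":11,"tz":2.8,"turn":-12},{"tx":1,"ty":15,"tz":3.8,"turn":-16},{"tx":2,"ty":19,"tz":4.8,"turn":-20},{"tx":3,"ty":23,"tz":5.8,"turn":-24},{"tx":4,"ty":27,"tz":6.8,"turn":-28},{"tx":5,"ty":31,"tz":7.8,"turn":-32},{"tx":6,"ty":34.5,"tz":8.8,"turn":-36},{"tx":7,"ty":38,"tz":9.7,"turn":-39},{"tx":7.5,"ty":40.5,"tz":10.3,"turn":-40},{"tx":8,"ty":41.7,"tz":10.6,"turn":-40.6}]'
python3 - <<'E'
from h import *
for n in ('top','scene'): grab_frame(n); print([(np.round(r['position'],0).tolist(),round(r['conf'],2)) for r in boxes_of(n,'tin_a')+tip_of(n,'tin_a')])
print([proj(c,p).round() for c in ('top','scene') for p in ([.614,.296,.0],[.4509,.3523,.0])])
s=arm.sense(); print(s['joint_pos'].round(1), s['wrist_force'])
print(tool([.614,.296,.031],25.7))
E
```

```text
time: 3.4
tool_pos: [0.6145, 0.2993, 0.15]
tcp_rot: [123.6, 90.0, 149.5]
wrist_force: [1.2, -0.2, 0.3]
finger_gap: 0.0856
[([179.0, 176.0], 0.61), ([183.0, 178.0], 0.86), ([280.0, 166.0], 0.37)]
[([370.0, 183.0], 0.57), ([369.0, 192.0], 0.91), ([382.0, 224.0], 0.58)]
[array([183., 180.]), array([162., 237.]), array([383., 224.]), array([366., 192.])]
[25.7 35.7 21.7 75.9 -0.  90.1] [ 0.31641307 -0.13414756 -0.0148299 ]
(array([12.13,  0.04,  0.  ]), np.float64(-0.1))
```

```bash
python3 -m pendant '[{"tx":1.5,"ty":0,"tz":0,"turn":0},{"tx":4,"ty":0,"tz":0,"turn":0},{"tx":7,"ty":0,"tz":0,"turn":0},{"tx":9.5,"ty":0,"tz":0,"turn":0},{"tx":11,"ty":0,"tz":0,"turn":0},{"tx":12,"ty":0,"tz":0,"turn":0},{"tx":12,"ty":0,"tz":0,"turn":0}]' 8.54 60
python3 -m pendant '[{"tx":0,"ty":0,"tz":0,"turn":0},{"tx":0,"ty":0,"tz":0,"turn":0},{"tx":0,"ty":0,"tz":0,"turn":0},{"tx":0,"ty":0,"tz":0,"turn":0},{"tx":0,"ty":0,"tz":0,"turn":0},{"tx":0,"ty":0,"tz":0,"turn":0},{"tx":0,"ty":0,"tz":0,"turn":0},{"tx":0,"ty":0,"tz":0,"turn":0}]' 4 60
python3 -m pendant '[{"tx":-0.3,"ty":0,"tz":0,"turn":0},{"tx":-0.8,"ty":0,"tz":0,"turn":0},{"tx":-1.6,"ty":0,"tz":0,"turn":0},{"tx":-2.4,"ty":0,"tz":0,"turn":0},{"tx":-2.8,"ty":0,"tz":0,"turn":0},{"tx":-3,"ty":0,"tz":0,"turn":0},{"tx":-3,"ty":0,"tz":0,"turn":0},{"tx":-3,"ty":0,"tz":0,"turn":0},{"tx":-3,"ty":0,"tz":0,"turn":0}]'
python3 - <<'E'
from h import *
for i in range(4): grab_frame('top'); print(arm.sense()['wrist_force'], arm.sense()['effort'][1:3])
E
```

```text
time: 4.28
tool_pos: [0.6132, 0.2945, 0.0309]
tcp_rot: [-173.5, 89.9, -147.9]
wrist_force: [0.4, 0.4, -0.2]
finger_gap: 0.0856
time: 4.95
tool_pos: [0.6143, 0.2949, 0.0329]
tcp_rot: [-12.6, 89.9, 13.0]
wrist_force: [-0.1, -1.2, 5.8]
finger_gap: 0.0569
time: 5.7
tool_pos: [0.614, 0.2948, 0.0625]
tcp_rot: [-19.1, 89.9, 6.5]
wrist_force: [-0.2, 0.1, -2.8]
finger_gap: 0.0567
[ 0.90071511  0.95594095 -2.68607956] [-106.96059465   48.35040092]
[-0.72432863  0.71651268 -3.20253579] [-106.76656723   48.23588133]
[ 0.43697473  0.44122084 -3.04756614] [-106.63511038   48.16747069]
[-0.26985713  0.03488614 -2.4685238 ] [-106.55365705   48.13191533]
```

```bash
python3 -m pendant '[{"tx":0.3,"ty":0,"tz":0,"turn":0},{"tx":0.9,"ty":0,"tz":0,"turn":0},{"tx":1.6,"ty":0,"tz":0,"turn":0},{"tx":2.2,"ty":0,"tz":0,"turn":0},{"tx":2.6,"ty":0,"tz":0,"turn":0},{"tx":2.8,"ty":0,"tz":0,"turn":0},{"tx":2.95,"ty":0,"tz":0,"turn":0},{"tx":2.95,"ty":0,"tz":0,"turn":0},{"tx":2.95,"ty":0,"tz":0,"turn":0}]'
python3 -m pendant '[{"tx":0,"ty":0,"tz":0,"turn":0},{"tx":0,"ty":0,"tz":0,"turn":0},{"tx":0,"ty":0,"tz":0,"turn":0},{"tx":0,"ty":0,"tz":0,"turn":0},{"tx":0,"ty":0,"tz":0,"turn":0},{"tx":-1,"ty":0,"tz":0,"turn":0},{"tx":-4,"ty":0,"tz":0,"turn":0},{"tx":-8,"ty":0,"tz":0,"turn":0},{"tx":-11,"ty":0,"tz":0,"turn":0},{"tx":-12,"ty":0,"tz":0,"turn":0}]' 8.54
python3 - <<'E'
from h import *
for n in ('top','scene'): grab_frame(n); print([(np.round(r['position'],0).tolist(),round(r['conf'],2)) for r in tip_of(n,'tin_a')])
s=arm.sense(); print(s['joint_pos'].round(1), s['wrist_force'])
print(tool([.4509,.3523,.031],38))
E
```

```text
time: 6.65
tool_pos: [0.6143, 0.2949, 0.0333]
tcp_rot: [-13.9, 89.9, 11.7]
wrist_force: [0.1, 0.2, -3.8]
finger_gap: 0.0566
time: 7.48
tool_pos: [0.6157, 0.2956, 0.1596]
tcp_rot: [-2.8, 89.5, 22.8]
wrist_force: [0.5, 0.6, -0.1]
finger_gap: 0.0853
[([185.0, 182.0], 0.64)]
[([382.0, 225.0], 0.82), ([367.0, 191.0], 0.66)]
[25.7 35.6 21.7 76.  -0.  90.1] [ 0.1730618  -0.35523959  0.03832955]
(array([ 12.18,  12.24, -12.25]), np.float64(-12.4))
```

```bash
python3 -m pendant '[{"tx":0,"ty":2,"tz":-2,"turn":-2},{"tx":0,"ty":4.8,"tz":-4.8,"turn":-5},{"tx":0,"ty":7.5,"tz":-7.5,"turn":-8},{"tx":0,"ty":10,"tz":-10,"turn":-10},{"tx":0,"ty":11.5,"tz":-11.5,"turn":-12},{"tx":0,"ty":12.2,"tz":-12.2,"turn":-12.4},{"tx":2,"ty":12.2,"tz":-12.2,"turn":-12.4},{"tx":5,"ty":12.2,"tz":-12.2,"turn":-12.4},{"tx":8,"ty":12.2,"tz":-12.2,"turn":-12.4},{"tx":10.5,"ty":12.2,"tz":-12.2,"turn":-12.4},{"tx":12,"ty":12.2,"tz":-12.2,"turn":-12.4},{"tx":12,"ty":12.2,"tz":-12.2,"turn":-12.4}]' 8.54 60
python3 -m pendant '[{"tx":0,"ty":0,"tz":0,"turn":0},{"tx":0,"ty":0,"tz":0,"turn":0},{"tx":0,"ty":0,"tz":0,"turn":0},{"tx":0,"ty":0,"tz":0,"turn":0},{"tx":0,"ty":0,"tz":0,"turn":0},{"tx":0,"ty":0,"tz":0,"turn":0},{"tx":0,"ty":0,"tz":0,"turn":0},{"tx":0,"ty":0,"tz":0,"turn":0}]' 4 60
python3 -m pendant '[{"tx":-0.3,"ty":0,"tz":0,"turn":0},{"tx":-0.8,"ty":0,"tz":0,"turn":0},{"tx":-1.6,"ty":0,"tz":0,"turn":0},{"tx":-2.4,"ty":0,"tz":0,"turn":0},{"tx":-2.8,"ty":0,"tz":0,"turn":0},{"tx":-3,"ty":0,"tz":0,"turn":0},{"tx":-3,"ty":0,"tz":0,"turn":0},{"tx":-3,"ty":0,"tz":0,"turn":0},{"tx":-3,"ty":0,"tz":0,"turn":0}]'
python3 - <<'E'
from h import *
for i in range(4): grab_frame('top'); print(arm.sense()['wrist_force'], arm.sense()['effort'][1:3])
print(tool([.45,.3523,.14]))
E
```

```text
time: 8.68
tool_pos: [0.4496, 0.3501, 0.0286]
tcp_rot: [-170.0, 89.7, -132.1]
wrist_force: [-0.6, -0.5, -0.2]
finger_gap: 0.0855
time: 9.35
tool_pos: [0.4507, 0.3508, 0.03]
tcp_rot: [-152.5, 89.9, -114.5]
wrist_force: [3.7, 1.8, 7.0]
finger_gap: 0.0571
time: 10.1
tool_pos: [0.4506, 0.3507, 0.0596]
tcp_rot: [-158.0, 89.8, -120.0]
wrist_force: [0.2, 0.2, -8.4]
finger_gap: 0.0567
[-0.34659539  0.42542419 -7.24672073] [-89.72557068  47.29678631]
[-0.23183254  0.4189905  -7.99076513] [-89.57191229  47.19366074]
[-1.04648281 -0.52964974 -8.23309302] [-89.46639061  47.13427305]
[ 0.77585374  0.36430462 -7.18974895] [-89.39783335  47.10402131]
(array([-8.03,  0.16,  0.03]), 0)
```

```bash
python3 - <<'E'
from h import *
print(tool([.6552,.0785,.13],5), fitcyl('top',grab_frame('top'),(.5518,-.3438),.024,.075,dark=90))
E
```

```text
(array([ -6.99, -34.05,  -0.61]), np.float64(32.9)) (array([ 0.551 , -0.3442]), np.float64(51.8))
```

```bash
python3 -m pendant '[{"tx":-0.8,"ty":0,"tz":0,"turn":0},{"tx":-2.5,"ty":0,"tz":0,"turn":0},{"tx":-4.5,"ty":-0.5,"tz":0,"turn":0},{"tx":-6,"ty":-1.5,"tz":0,"turn":1},{"tx":-7,"ty":-3,"tz":0,"turn":3},{"tx":-7,"ty":-5,"tz":0,"turn":5},{"tx":-7,"ty":-7.5,"tz":-0.1,"turn":8},{"tx":-7,"ty":-10,"tz":-0.2,"turn":11},{"tx":-7,"ty":-12.5,"tz":-0.2,"turn":14},{"tx":-7,"ty":-15,"tz":-0.3,"turn":17},{"tx":-7,"ty":-17.5,"tz":-0.3,"turn":19},{"tx":-7,"ty":-20,"tz":-0.4,"turn":21}]'
python3 - <<'E'
from h import *
print(tool([.6552,.0785,.13],5))
E
```

```text
time: 11.35
tool_pos: [0.5712, 0.1896, 0.1306]
tcp_rot: [-129.0, 89.8, -112.2]
wrist_force: [0.2, 1.3, -8.4]
finger_gap: 0.0568
(array([  0.08, -13.07,   4.83]), np.float64(11.8))
```

```bash
python3 -m pendant '[{"tx":0,"ty":-2.5,"tz":0.9,"turn":2.5},{"tx":0,"ty":-5,"tz":1.8,"turn":5},{"tx":0,"ty":-7.5,"tz":2.8,"turn":7},{"tx":0,"ty":-10,"tz":3.7,"turn":9.5},{"tx":0,"ty":-12,"tz":4.4,"turn":11},{"tx":0,"ty":-12.8,"tz":4.7,"turn":11.5},{"tx":0,"ty":-13.1,"tz":4.8,"turn":11.8},{"tx":0,"ty":-13.1,"tz":4.8,"turn":11.8},{"tx":0,"ty":-13.1,"tz":4.8,"turn":11.8}]'
python3 - <<'E'
from h import *
print(arm.sense()['tool_pos'],tool([.6552,.0785,.0305],5))
E
```

```text
time: 12.1
tool_pos: [0.6546, 0.0788, 0.131]
tcp_rot: [-125.8, 89.9, -120.8]
wrist_force: [0.1, -0.4, -7.9]
finger_gap: 0.0567
[0.65461276 0.07884301 0.13098205] (array([10.05, -0.02,  0.07]), np.float64(0.1))
```

```bash
python3 -m pendant '[{"tx":1,"ty":0,"tz":0,"turn":0},{"tx":2.5,"ty":0,"tz":0,"turn":0},{"tx":4.2,"ty":0,"tz":0,"turn":0},{"tx":6,"ty":0,"tz":0,"turn":0},{"tx":7.5,"ty":0,"tz":0,"turn":0},{"tx":8.6,"ty":0,"tz":0,"turn":0},{"tx":9.2,"ty":0,"tz":0,"turn":0},{"tx":9.5,"ty":0,"tz":0,"turn":0},{"tx":9.7,"ty":0,"tz":0,"turn":0},{"tx":9.85,"ty":0,"tz":0,"turn":0},{"tx":9.95,"ty":0,"tz":0,"turn":0},{"tx":9.95,"ty":0,"tz":0,"turn":0}]'
```

```text
time: 13.1
tool_pos: [0.6548, 0.0787, 0.0319]
tcp_rot: [-109.1, 89.9, -104.0]
wrist_force: [-0.2, 0.7, -7.6]
finger_gap: 0.0568
```

```bash
python3 -c "
from h import *
for i in range(2): grab_frame('scene'); print(arm.sense()['tool_pos'],arm.sense()['wrist_force'])"
```

```text
[0.65472082 0.07863657 0.03190481] [ 0.18294263  0.36547952 -7.47983558]
[0.65471934 0.07866605 0.03191329] [-0.17443607  0.65848815 -7.00086619]
```

Still hanging slightly. I'll lower it 1–2 mm until the force drops, then release and retreat.

```bash
python3 -m pendant '[{"tx":0.05,"ty":0,"tz":0,"turn":0},{"tx":0.1,"ty":0,"tz":0,"turn":0},{"tx":0.15,"ty":0,"tz":0,"turn":0},{"tx":0.2,"ty":0,"tz":0,"turn":0}]'
python3 -m pendant '[{"tx":0,"ty":0,"tz":0,"turn":0},{"tx":0,"ty":0,"tz":0,"turn":0},{"tx":0,"ty":0,"tz":0,"turn":0}]' 7.4
python3 -m pendant '[{"tx":-1,"ty":0,"tz":0,"turn":0},{"tx":-4,"ty":0,"tz":0,"turn":0},{"tx":-8,"ty":0,"tz":0,"turn":0},{"tx":-12,"ty":0,"tz":0,"turn":0},{"tx":-14,"ty":0,"tz":0,"turn":0},{"tx":-14,"ty":0,"tz":0,"turn":0}]' 7.4
python3 - <<'E'
from h import *
f=grab_frame('top')
for n,c in dict(cA=(.5515,-.344),cB=(.477,-.397)).items(): print(n,fitcyl('top',f,c,.024,.075,dark=90))
print(arm.sense()['tool_pos'],[(np.round(r['position']),round(r['conf'],2)) for r in tip_of('top','tin_a')], proj('top',[.614,.296,0]))
print(tool([.5515,-.344,.17],-32))
E
```

```text
time: 13.53
tool_pos: [0.6548, 0.0786, 0.03]
tcp_rot: [-106.0, 89.9, -101.0]
wrist_force: [-2.7, -1.3, 2.7]
finger_gap: 0.0565
time: 13.78
tool_pos: [0.6553, 0.0786, 0.0306]
tcp_rot: [-75.4, 89.9, -70.3]
wrist_force: [-0.4, -0.4, 0.0]
finger_gap: 0.074
time: 14.28
tool_pos: [0.6576, 0.0793, 0.1775]
tcp_rot: [-10.1, 89.5, -5.1]
wrist_force: [0.4, 0.6, 0.3]
finger_gap: 0.074
cA (array([ 0.5524, -0.3443]), np.float64(39.3))
cB (array([ 0.4777, -0.3973]), np.float64(39.4))
[0.65673473 0.07913338 0.17442427] [(array([184., 178.]), 0.54)] [183.16463652 180.26683928]
(array([  0.25, -41.22, -14.12]), np.float64(37.1))
```

```bash
python3 - <<'E'
from h import *
print(tool([.6143,.296,.15],25.7))
E
```

```text
(array([ 2.17, 21.99, -2.23]), np.float64(-20.6))
```

```bash
python3 -m pendant '[{"tx":0,"ty":2,"tz":-0.2,"turn":-2},{"tx":0,"ty":5,"tz":-0.5,"turn":-5},{"tx":0,"ty":8.5,"tz":-0.9,"turn":-9},{"tx":0,"ty":12,"tz":-1.3,"turn":-13},{"tx":0,"ty":15.5,"tz":-1.6,"turn":-17},{"tx":1,"ty":18.5,"tz":-1.9,"turn":-19},{"tx":2,"ty":21,"tz":-2.1,"turn":-20.6},{"tx":2,"ty":22,"tz":-2.2,"turn":-20.6},{"tx":2,"ty":22,"tz":-2.2,"turn":-20.6},{"tx":2,"ty":22,"tz":-2.2,"turn":-20.6}]' 8.54 60
python3 -m pendant '[{"tx":1.5,"ty":0,"tz":0,"turn":0},{"tx":4,"ty":0,"tz":0,"turn":0},{"tx":7,"ty":0,"tz":0,"turn":0},{"tx":9.5,"ty":0,"tz":0,"turn":0},{"tx":11.5,"ty":0,"tz":0,"turn":0},{"tx":12.1,"ty":0,"tz":0,"turn":0},{"tx":12.1,"ty":0,"tz":0,"turn":0}]' 8.54 60
python3 -m pendant '[{"tx":0,"ty":0,"tz":0,"turn":0},{"tx":0,"ty":0,"tz":0,"turn":0},{"tx":0,"ty":0,"tz":0,"turn":0},{"tx":0,"ty":0,"tz":0,"turn":0},{"tx":0,"ty":0,"tz":0,"turn":0},{"tx":0,"ty":0,"tz":0,"turn":0},{"tx":0,"ty":0,"tz":0,"turn":0},{"tx":0,"ty":0,"tz":0,"turn":0}]' 4 60
python3 - <<'E'
from h import *
s=arm.sense();print(s['joint_pos'],s['tool_pos'], tool([.44,-.28,.17],-32.5))
E
```

```text
time: 15.22
tool_pos: [0.6143, 0.2959, 0.1512]
tcp_rot: [-72.2, 89.8, -46.5]
wrist_force: [0.2, -0.1, -1.4]
finger_gap: 0.0856
time: 15.8
tool_pos: [0.6141, 0.2938, 0.029]
tcp_rot: [-115.7, 89.8, -90.1]
wrist_force: [-0.8, -0.4, -0.1]
finger_gap: 0.0852
time: 16.47
tool_pos: [0.6151, 0.2938, 0.0309]
tcp_rot: [-77.7, 89.8, -52.2]
wrist_force: [-0.7, -3.0, 6.4]
finger_gap: 0.057
[25.63872193 39.04656546  9.71791704 60.6219826  -0.2288976  90.10263638] [0.61512551 0.29383155 0.03093743] (array([-13.76, -44.28, -40.53]), np.float64(58.0))
```

```bash
python3 -m pendant '[{"tx":-0.8,"ty":0,"tz":0,"turn":0},{"tx":-2.5,"ty":0,"tz":0,"turn":0},{"tx":-5,"ty":0,"tz":0,"turn":0},{"tx":-7.5,"ty":-0.4,"tz":-0.4,"turn":0},{"tx":-10,"ty":-1.4,"tz":-1.3,"turn":2},{"tx":-12,"ty":-2.7,"tz":-2.5,"turn":4},{"tx":-13.2,"ty":-4.5,"tz":-4.1,"turn":6},{"tx":-13.8,"ty":-6.6,"tz":-6,"turn":9},{"tx":-13.8,"ty":-8.8,"tz":-8.1,"turn":12},{"tx":-13.8,"ty":-11,"tz":-10.1,"turn":15},{"tx":-13.8,"ty":-13.2,"tz":-12.1,"turn":18},{"tx":-13.8,"ty":-15.4,"tz":-14.1,"turn":21}]'
python3 -m pendant '[{"tx":0,"ty":-3.1,"tz":0.1,"turn":4},{"tx":0,"ty":-6.2,"tz":0.2,"turn":8},{"tx":0,"ty":-9.3,"tz":0.3,"turn":12},{"tx":0,"ty":-12.4,"tz":0.4,"turn":16},{"tx":0,"ty":-15.5,"tz":0.5,"turn":20},{"tx":0,"ty":-18.6,"tz":0.6,"turn":24},{"tx":0,"ty":-21.6,"tz":0.7,"turn":27},{"tx":0,"ty":-24.4,"tz":0.8,"turn":30},{"tx":0,"ty":-26.8,"tz":0.9,"turn":32},{"tx":0,"ty":-28.6,"tz":1,"turn":33},{"tx":0,"ty":-29.6,"tz":1,"turn":34},{"tx":0,"ty":-30,"tz":1,"turn":34}]'
python3 - <<'E'
from h import *
s=arm.sense();print(s['tool_pos'], tool([.44,-.28,.17],-32.5)); f=grab_frame('top')
for n,c in dict(cA=(.5515,-.344),cB=(.477,-.397)).items(): print(n,fitcyl('top',f,c,.024,.075,dark=90))
E
```

```text
time: 17.47
tool_pos: [0.5535, 0.0934, 0.1708]
tcp_rot: [-40.6, 89.7, -36.2]
wrist_force: [0.1, 0.0, -2.6]
finger_gap: 0.0569
time: 18.47
tool_pos: [0.5865, -0.2063, 0.1726]
tcp_rot: [-5.1, 89.7, -34.9]
wrist_force: [0.3, 0.2, -4.0]
finger_gap: 0.0571
[ 0.58654085 -0.20631994  0.17256054] (array([  0.21, -13.67,  -9.07]), np.float64(2.8))
cA (array([0.3651, 0.0164]), np.float64(428.6))
cB (array([0.4047, 0.0082]), np.float64(424.3))
```

```bash
python3 -m pendant '[{"tx":0,"ty":-1,"tz":-0.7,"turn":0.5},{"tx":0,"ty":-3,"tz":-2,"turn":1},{"tx":0,"ty":-5.3,"tz":-3.5,"turn":1.5},{"tx":0,"ty":-7.8,"tz":-5.2,"turn":2},{"tx":0,"ty":-10.2,"tz":-6.8,"turn":2.8},{"tx":0,"ty":-12.3,"tz":-8.1,"turn":2.8},{"tx":0,"ty":-13.3,"tz":-8.8,"turn":2.8},{"tx":0,"ty":-13.7,"tz":-9.1,"turn":2.8},{"tx":0,"ty":-13.7,"tz":-9.1,"turn":2.8},{"tx":0,"ty":-13.7,"tz":-9.1,"turn":2.8}]'
python3 - <<'E'
from h import *
s=arm.sense();print(s['tool_pos'], tool([.44,-.28,.0555],-32.5)); f=grab_frame('scene')
cv2.imwrite('pics/s5.png',cv2.resize(f[180:360,60:300],None,fx=3,fy=3))
for n,c in dict(cA=(.5515,-.344),cB=(.477,-.397)).items(): print(n,fitcyl('scene',f,c,.024,.075,dark=90))
E
```

```text
time: 19.35
tool_pos: [0.4405, -0.2794, 0.1722]
tcp_rot: [1.2, 89.6, -31.2]
wrist_force: [0.7, -0.3, -3.3]
finger_gap: 0.057
[ 0.44050779 -0.27939924  0.17220944] (array([11.67, -0.08, -0.08]), np.float64(0.1))
cA (array([ 0.5519, -0.3459]), np.float64(164.7))
cB (array([ 0.4812, -0.3967]), np.float64(161.5))
```

View pics/s5.png

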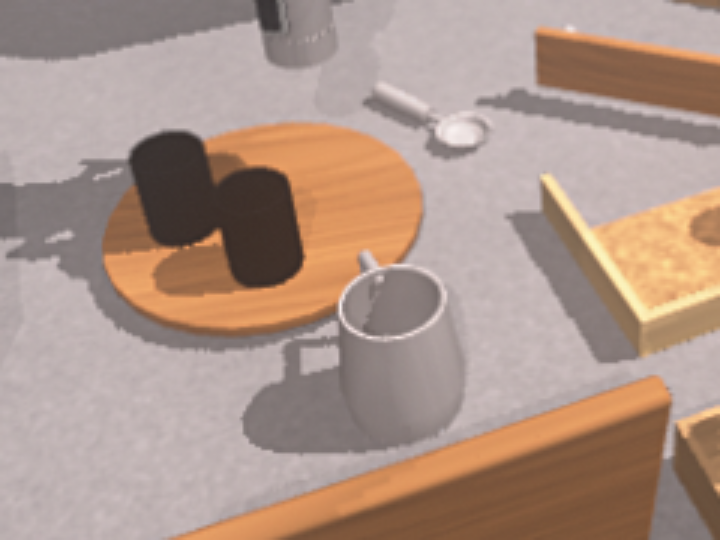

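The scene crop shows both cups standing where they were at (175,190) and (260,225), and the tin hanging over the front part of the disc. Lowering it now.

```bash
python3 -m pendant '[{"tx":1,"ty":0,"tz":0,"turn":0},{"tx":2.7,"ty":0,"tz":0,"turn":0},{"tx":4.7,"ty":0,"tz":0,"turn":0},{"tx":6.7,"ty":0,"tz":0,"turn":0},{"tx":8.6,"ty":0,"tz":0,"turn":0},{"tx":10,"ty":0,"tz":0,"turn":0},{"tx":10.8,"ty":0,"tz":0,"turn":0},{"tx":11.2,"ty":0,"tz":0,"turn":0},{"tx":11.4,"ty":0,"tz":0,"turn":0},{"tx":11.5,"ty":0,"tz":0,"turn":0},{"tx":11.55,"ty":0,"tz":0,"turn":0},{"tx":11.6,"ty":0,"tz":0,"turn":0}]'
python3 -m pendant '[{"tx":0.05,"ty":0,"tz":0,"turn":0},{"tx":0.1,"ty":0,"tz":0,"turn":0},{"tx":0.15,"ty":0,"tz":0,"turn":0}]'
```

```text
time: 20.4
tool_pos: [0.4417, -0.2799, 0.0567]
tcp_rot: [0.7, 89.6, -31.7]
wrist_force: [-0.1, -0.5, -1.8]
finger_gap: 0.0569
time: 20.65
tool_pos: [0.4419, -0.2801, 0.0554]
tcp_rot: [0.8, 89.6, -31.6]
wrist_force: [-0.1, 0.1, -3.1]
finger_gap: 0.0566
```

```bash
python3 -m pendant '[{"tx":0.05,"ty":0,"tz":0,"turn":0},{"tx":0.1,"ty":0,"tz":0,"turn":0},{"tx":0.15,"ty":0,"tz":0,"turn":0},{"tx":0.15,"ty":0,"tz":0,"turn":0}]'
```

```text
time: 20.98
tool_pos: [0.442, -0.2801, 0.0549]
tcp_rot: [2.1, 89.5, -30.3]
wrist_force: [-5.0, 4.5, 18.2]
finger_gap: 0.0571
```

```bash
python3 -m pendant '[{"tx":0,"ty":0,"tz":0,"turn":0},{"tx":0,"ty":0,"tz":0,"turn":0},{"tx":0,"ty":0,"tz":0,"turn":0},{"tx":-1,"ty":0,"tz":0,"turn":0},{"tx":-4,"ty":0,"tz":0,"turn":0},{"tx":-8,"ty":0,"tz":0,"turn":0},{"tx":-11.5,"ty":0,"tz":0,"turn":0},{"tx":-11.5,"ty":0,"tz":0,"turn":0}]' 7.6
python3 - <<'E'
from h import *
s=arm.sense();print(s['joint_pos'],s['tool_pos'], tool([.5518,-.344,.168],-32)); f=grab_frame('scene')
for n,c in dict(cA=(.5515,-.344),cB=(.477,-.397)).items(): print(n,fitcyl('scene',f,c,.024,.075,dark=75))
print([(np.round(r['position']),round(r['conf'],2)) for r in tip_of('scene','tin_a')], proj('scene',[.441,-.28,.024]))
E
```

```text
time: 21.65
tool_pos: [0.4436, -0.2811, 0.1772]
tcp_rot: [1.0, 89.0, -31.4]
wrist_force: [0.5, 0.6, 0.4]
finger_gap: 0.0758
[-3.23739745e+01  1.51203577e+01 -6.07371277e+00  6.78079469e+01
  1.66820738e-02  9.00136710e+01] [ 0.44355646 -0.28109815  0.17717203] (array([ 1.14,  0.49, 12.49]), np.float64(-0.4))
cA (array([ 0.5524, -0.3465]), np.float64(170.8))
cB (array([ 0.4792, -0.3963]), np.float64(180.6))
[(array([326., 254.]), 0.78), (array([165., 236.]), 0.75), (array([367., 172.]), 0.56)] [165.48513082 233.56096629]
```

```bash
python3 -m pendant '[{"tx":0,"ty":0,"tz":2,"turn":0},{"tx":0,"ty":0.2,"tz":5,"turn":0},{"tx":0,"ty":0.3,"tz":8,"turn":0},{"tx":0,"ty":0.4,"tz":10.5,"turn":0},{"tx":0,"ty":0.4,"tz":12,"turn":0},{"tx":0.5,"ty":0.4,"tz":12.5,"turn":0},{"tx":1,"ty":0.4,"tz":12.5,"turn":0},{"tx":1,"ty":0.4,"tz":12.5,"turn":0}]' 8.54 60
python3 - <<'E'
from h import *
print(tool([.552,-.345,.055],-32))
E
```

```text
time: 22.42
tool_pos: [0.5486, -0.343, 0.1612]
tcp_rot: [1.7, 89.5, -30.7]
wrist_force: [0.1, -0.1, 0.2]
finger_gap: 0.0857
(array([1.063e+01, 1.000e-02, 3.000e-01]), np.float64(-0.4))
```

```bash
python3 -m pendant '[{"tx":1,"ty":0,"tz":0.3,"turn":0},{"tx":3,"ty":0,"tz":0.3,"turn":0},{"tx":5.5,"ty":0,"tz":0.3,"turn":0},{"tx":8,"ty":0,"tz":0.3,"turn":0},{"tx":9.8,"ty":0,"tz":0.3,"turn":0},{"tx":10.6,"ty":0,"tz":0.3,"turn":0},{"tx":10.6,"ty":0,"tz":0.3,"turn":0},{"tx":10.6,"ty":0,"tz":0.3,"turn":0}]' 8.54 60
python3 -m pendant '[{"tx":0,"ty":0,"tz":0,"turn":0},{"tx":0,"ty":0,"tz":0,"turn":0},{"tx":0,"ty":0,"tz":0,"turn":0},{"tx":0,"ty":0,"tz":0,"turn":0},{"tx":0,"ty":0,"tz":0,"turn":0},{"tx":0,"ty":0,"tz":0,"turn":0},{"tx":0,"ty":0,"tz":0,"turn":0},{"tx":0,"ty":0,"tz":0,"turn":0}]' 4 50
python3 -m pendant '[{"tx":-0.5,"ty":0,"tz":0,"turn":0},{"tx":-2,"ty":0,"tz":0,"turn":0},{"tx":-4.5,"ty":0,"tz":0,"turn":0},{"tx":-7,"ty":0,"tz":0,"turn":0},{"tx":-9.5,"ty":0,"tz":0,"turn":0},{"tx":-11,"ty":0,"tz":0,"turn":0},{"tx":-12,"ty":0,"tz":0,"turn":0},{"tx":-12,"ty":0,"tz":0,"turn":0}]'
python3 - <<'E'
from h import *
o=np.array([.5325,.0046]);x=np.array([.9995,.0314]);y=np.array([-.0314,.9995])
print(arm.sense()['tool_pos'],o+.125*x-.070*y,tool([*(o+.125*x-.07*y),.17],-3), arm.sense()['wrist_force'])
E
```

```text
time: 23.08
tool_pos: [0.5517, -0.3449, 0.0558]
tcp_rot: [1.9, 89.5, -30.5]
wrist_force: [0.7, 0.6, 1.2]
finger_gap: 0.0853
time: 23.75
tool_pos: [0.5523, -0.3454, 0.0574]
tcp_rot: [1.5, 89.4, -30.9]
wrist_force: [-1.8, 1.1, 10.4]
finger_gap: 0.057
time: 24.42
tool_pos: [0.5521, -0.3452, 0.18]
tcp_rot: [1.3, 89.2, -31.1]
wrist_force: [0.3, -0.4, -2.0]
finger_gap: 0.0568
[ 0.55210198 -0.34522733  0.17997233] [ 0.6596355 -0.06144  ] (array([ 0.92, 29.72, -6.14]), np.float64(-29.4)) [ 0.34939908 -0.42611871 -1.9650917 ]
```

```bash
python3 -m pendant '[{"tx":0,"ty":0.8,"tz":-0.2,"turn":-1},{"tx":0,"ty":2.5,"tz":-0.5,"turn":-2.5},{"tx":0,"ty":5,"tz":-1,"turn":-5},{"tx":0,"ty":8,"tz":-1.6,"turn":-8},{"tx":0,"ty":11,"tz":-2.3,"turn":-11},{"tx":0,"ty":14,"tz":-2.9,"turn":-14},{"tx":0,"ty":17,"tz":-3.5,"turn":-17},{"tx":0,"ty":20,"tz":-4.1,"turn":-20},{"tx":0,"ty":22.5,"tz":-4.7,"turn":-22.5},{"tx":0,"ty":24.5,"tz":-5.1,"turn":-24.5},{"tx":0,"ty":26,"tz":-5.4,"turn":-26},{"tx":0,"ty":27,"tz":-5.6,"turn":-27}]'
python3 -m pendant '[{"tx":0,"ty":0.6,"tz":0,"turn":-1},{"tx":0,"ty":0.6,"tz":0,"turn":-2},{"tx":0,"ty":0.6,"tz":0,"turn":-2},{"tx":0,"ty":0.6,"tz":0,"turn":-2}]'
python3 - <<'E'
from h import *
print(tool([.6596,-.0614,.0345],-3), arm.sense()['tool_pos'], arm.sense()['tcp_rot'])
f=grab_frame('scene'); cv2.imwrite('pics/s6.png',cv2.resize(f[150:320,200:440],None,fx=3,fy=3))
E
```

```text
time: 25.42
tool_pos: [0.6494, -0.0852, 0.1781]
tcp_rot: [-28.0, 89.3, -33.2]
wrist_force: [0.5, -0.2, -2.0]
finger_gap: 0.0567
time: 25.75
tool_pos: [0.6497, -0.0802, 0.178]
tcp_rot: [-31.2, 89.3, -34.5]
wrist_force: [0.2, 0.1, -1.8]
finger_gap: 0.0566
(array([14.35,  2.03,  0.73]), np.float64(-0.3)) [ 0.64965397 -0.08019476  0.17801396] [-31.24540221  89.27013803 -34.51428676]
```

View pics/s6.png

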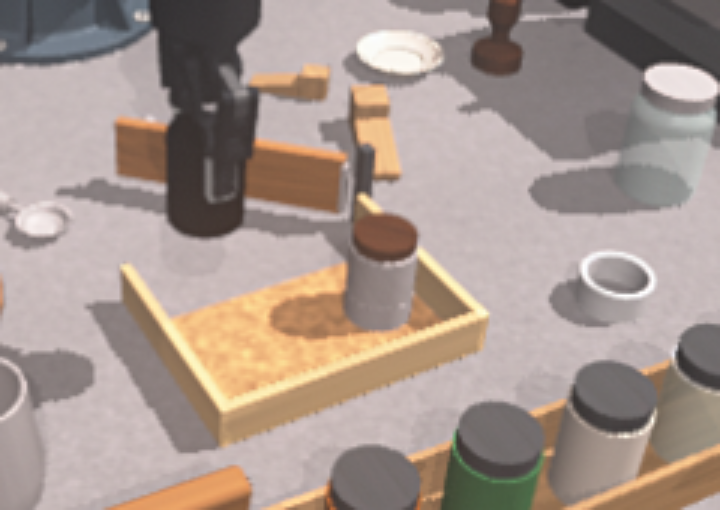

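The scene crop shows the full tin standing on the cork at (383,275) and the cup held aloft at (205,180); nothing else has moved. Next I'll place the cup.

```bash
python3 -m pendant '[{"tx":0,"ty":0.8,"tz":0.3,"turn":0},{"tx":0,"ty":1.5,"tz":0.6,"turn":0},{"tx":0.5,"ty":2,"tz":0.7,"turn":0},{"tx":2,"ty":2,"tz":0.7,"turn":0},{"tx":4,"ty":2,"tz":0.7,"turn":0},{"tx":6.3,"ty":2,"tz":0.7,"turn":0},{"tx":8.7,"ty":2,"tz":0.7,"turn":0},{"tx":11,"ty":2,"tz":0.7,"turn":0},{"tx":12.6,"ty":2,"tz":0.7,"turn":0},{"tx":13.3,"ty":2,"tz":0.7,"turn":0},{"tx":13.7,"ty":2,"tz":0.7,"turn":0},{"tx":13.9,"ty":2,"tz":0.7,"turn":0}]'
python3 -m pendant '[{"tx":0.1,"ty":0,"tz":0,"turn":0},{"tx":0.2,"ty":0,"tz":0,"turn":0},{"tx":0.3,"ty":0,"tz":0,"turn":0},{"tx":0.3,"ty":0,"tz":0,"turn":0}]'
```

```text
time: 26.8
tool_pos: [0.6595, -0.0615, 0.039]
tcp_rot: [-30.5, 89.3, -33.7]
wrist_force: [-0.5, 0.0, -1.4]
finger_gap: 0.0567
time: 27.13
tool_pos: [0.6598, -0.0615, 0.0365]
tcp_rot: [-29.0, 89.2, -32.2]
wrist_force: [-0.3, 0.6, -2.2]
finger_gap: 0.0568
```

```bash
python3 -m pendant '[{"tx":0.1,"ty":0,"tz":0,"turn":0},{"tx":0.2,"ty":0,"tz":0,"turn":0},{"tx":0.25,"ty":0,"tz":0,"turn":0},{"tx":0.25,"ty":0,"tz":0,"turn":0}]'
```

```text
time: 27.47
tool_pos: [0.6598, -0.0615, 0.0339]
tcp_rot: [-29.1, 89.2, -32.4]
wrist_force: [0.2, 0.3, -1.6]
finger_gap: 0.0569
```

```bash
python3 -m pendant '[{"tx":0.05,"ty":0,"tz":0,"turn":0},{"tx":0.1,"ty":0,"tz":0,"turn":0},{"tx":0.1,"ty":0,"tz":0,"turn":0}]'; python3 -m pendant '[{"tx":0,"ty":0,"tz":0,"turn":0}]'
```

```text
time: 27.72
tool_pos: [0.6599, -0.0617, 0.0336]
tcp_rot: [-28.8, 89.2, -32.1]
wrist_force: [-2.9, -0.6, 6.2]
finger_gap: 0.0566
time: 27.8
tool_pos: [0.66, -0.0617, 0.0339]
tcp_rot: [-28.3, 89.2, -31.6]
wrist_force: [0.1, -0.5, -1.5]
finger_gap: 0.0569
```

```bash
python3 -m pendant '[{"tx":0.05,"ty":0,"tz":0,"turn":0},{"tx":0.05,"ty":0,"tz":0,"turn":0},{"tx":0.05,"ty":0,"tz":0,"turn":0},{"tx":-1,"ty":0,"tz":0,"turn":0},{"tx":-4,"ty":0,"tz":0,"turn":0},{"tx":-8,"ty":0,"tz":0,"turn":0},{"tx":-11.5,"ty":0,"tz":0,"turn":0},{"tx":-13,"ty":0,"tz":0,"turn":0},{"tx":-13,"ty":0,"tz":0,"turn":0}]' 7.4
python3 - <<'E'
from h import *
print(tool([.478,-.397,.16],-39.7), arm.sense()['tool_pos'], arm.sense()['tcp_rot'])
f=grab_frame('top')
for c,b in (((.478,-.397),.024),((.6598,-.062),0)): print(fitcyl('top',f,c,b,.075,dark=90))
E
```

```text
time: 28.55
tool_pos: [0.6604, -0.0608, 0.1694]
tcp_rot: [-19.4, 88.8, -22.7]
wrist_force: [1.1, 0.4, 0.6]
finger_gap: 0.0741
(array([  0.86, -34.6 , -16.3 ]), np.float64(36.4)) [ 0.66036992 -0.06081909  0.16941258] [-19.44960654  88.79665777 -22.73388998]
(array([ 0.4777, -0.398 ]), np.float64(44.6))
(array([0.397 , 0.0117]), np.float64(404.6))
```

```bash
python3 -m pendant '[{"tx":0,"ty":-2,"tz":-1,"turn":2},{"tx":0,"ty":-5.5,"tz":-2.6,"turn":6},{"tx":0,"ty":-9,"tz":-4.2,"turn":10},{"tx":0,"ty":-12.5,"tz":-5.9,"turn":14},{"tx":0,"ty":-16,"tz":-7.5,"turn":18},{"tx":0,"ty":-19.5,"tz":-9.2,"turn":22},{"tx":0,"ty":-23,"tz":-10.8,"turn":26},{"tx":0,"ty":-26.5,"tz":-12.5,"turn":29},{"tx":0,"ty":-29.5,"tz":-13.9,"turn":32},{"tx":0,"ty":-32.5,"tz":-15.3,"turn":34},{"tx":0,"ty":-34,"tz":-16,"turn":36},{"tx":0,"ty":-34.6,"tz":-16.3,"turn":36.4}]' 8.54
python3 - <<'E'
from h import *
import time
for i in range(5):
    s=arm.sense(); M=R.from_euler('xyz',s['tcp_rot'],degrees=True).as_matrix(); print(s['tool_pos'].round(4),M[:,0].round(4),M[:,2].round(3)); grab_frame('top')
print(tool([.4777,-.398,.0565],-39.7))
E
```

```text
time: 29.6
tool_pos: [0.475, -0.3988, 0.1653]
tcp_rot: [14.2, 89.1, -25.7]
wrist_force: [-0.6, 1.0, -1.1]
finger_gap: 0.0855
[ 0.475  -0.3988  0.1653] [ 0.0149 -0.0072 -0.9999] [ 0.766 -0.642  0.016]
[ 0.4753 -0.3986  0.1654] [ 0.015  -0.0072 -0.9999] [ 0.767 -0.641  0.016]
[ 0.4762 -0.3973  0.1655] [ 0.0154 -0.007  -0.9999] [ 0.769 -0.639  0.016]
[ 0.4769 -0.3964  0.1657] [ 0.0158 -0.007  -0.9999] [ 0.77  -0.638  0.017]
[ 0.4773 -0.3959  0.1659] [ 0.016  -0.0071 -0.9998] [ 0.77  -0.637  0.017]
(array([10.96, -0.22, -0.03]), np.float64(0.1))
```

```bash
python3 -m pendant '[{"tx":2,"ty":-0.2,"tz":0,"turn":0},{"tx":5,"ty":-0.2,"tz":0,"turn":0},{"tx":8,"ty":-0.2,"tz":0,"turn":0}]' 8.54
python3 -m pendant '[{"tx":1.5,"ty":0,"tz":0,"turn":0},{"tx":2.3,"ty":0,"tz":0,"turn":0},{"tx":2.5,"ty":0,"tz":0,"turn":0},{"tx":2.5,"ty":0,"tz":0,"turn":0}]'
python3 - <<'E'
from h import *
s=arm.sense(); M=R.from_euler('xyz',s['tcp_rot'],degrees=True).as_matrix(); print(s['tool_pos'].round(4),M[:,0].round(4))
print(tool([.4777,-.398,.0565],-39.7))
E
```

```text
time: 30.1
tool_pos: [0.4788, -0.397, 0.0858]
tcp_rot: [14.2, 88.9, -25.3]
wrist_force: [0.2, -0.0, -1.0]
finger_gap: 0.0855
time: 30.43
tool_pos: [0.4798, -0.3967, 0.0612]
tcp_rot: [14.1, 88.9, -25.3]
wrist_force: [0.2, 0.1, 0.7]
finger_gap: 0.0853
[ 0.4798 -0.3967  0.0612] [ 0.0179 -0.0084 -0.9998]
(array([ 0.47, -0.23, -0.09]), np.float64(0.3))
```

```bash
python3 -m pendant '[{"tx":0.3,"ty":-0.2,"tz":0,"turn":0},{"tx":0.4,"ty":-0.2,"tz":0,"turn":0},{"tx":0.4,"ty":-0.2,"tz":0,"turn":0},{"tx":0.4,"ty":-0.2,"tz":0,"turn":0},{"tx":0.4,"ty":-0.2,"tz":0,"turn":0},{"tx":0.4,"ty":-0.2,"tz":0,"turn":0},{"tx":0.4,"ty":-0.2,"tz":0,"turn":0},{"tx":0.4,"ty":-0.2,"tz":0,"turn":0},{"tx":0.4,"ty":-0.2,"tz":0,"turn":0},{"tx":0.4,"ty":-0.2,"tz":0,"turn":0}]' 4 50
python3 -m pendant '[{"tx":-0.5,"ty":0,"tz":0,"turn":0},{"tx":-2,"ty":0,"tz":0,"turn":0},{"tx":-4,"ty":0,"tz":0,"turn":0},{"tx":-6,"ty":0,"tz":0,"turn":0},{"tx":-8,"ty":0,"tz":0,"turn":0},{"tx":-10,"ty":0,"tz":0,"turn":0},{"tx":-11.5,"ty":0,"tz":0,"turn":0},{"tx":-12,"ty":0,"tz":0,"turn":0},{"tx":-12,"ty":0,"tz":0,"turn":0},{"tx":-12,"ty":0,"tz":0,"turn":0}]'
python3 - <<'E'
from h import *
s=arm.sense(); M=R.from_euler('xyz',s['tcp_rot'],degrees=True).as_matrix(); print(s['tool_pos'].round(4),M[:,0].round(4),s['wrist_force'])
o=np.array([.5325,.0046]);x=np.array([.9995,.0314]);y=np.array([-.0314,.9995])
print(o+.125*x+.004*y,tool([*(o+.125*x+.004*y),.175],1))
E
```

```text
time: 31.27
tool_pos: [0.4791, -0.3988, 0.0584]
tcp_rot: [13.1, 88.8, -26.2]
wrist_force: [-0.7, 1.0, 6.9]
finger_gap: 0.0564
time: 32.1
tool_pos: [0.4767, -0.3976, 0.1779]
tcp_rot: [13.3, 88.8, -26.1]
wrist_force: [0.3, 0.2, -4.1]
finger_gap: 0.0564
[ 0.4767 -0.3976  0.1779] [ 0.0191 -0.0094 -0.9998] [ 0.30262098  0.16513272 -4.05103843]
[0.6573119 0.012523 ] (array([  0.25,  43.16, -12.07]), np.float64(-40.4))
```

```bash
python3 -m pendant '[{"tx":0,"ty":0.8,"tz":-0.2,"turn":-1},{"tx":0,"ty":2.5,"tz":-0.7,"turn":-2.5},{"tx":0,"ty":5,"tz":-1.4,"turn":-5},{"tx":0,"ty":8,"tz":-2.2,"turn":-8},{"tx":0,"ty":11,"tz":-3.1,"turn":-11},{"tx":0,"ty":14,"tz":-3.9,"turn":-14},{"tx":0,"ty":17,"tz":-4.8,"turn":-17},{"tx":0,"ty":20,"tz":-5.6,"turn":-20},{"tx":0,"ty":23,"tz":-6.5,"turn":-23},{"tx":0,"ty":26,"tz":-7.3,"turn":-26},{"tx":0,"ty":28.5,"tz":-8,"turn":-28.5},{"tx":0,"ty":30.5,"tz":-8.6,"turn":-30.5}]'
python3 - <<'E'
from h import *
s=arm.sense(); M=R.from_euler('xyz',s['tcp_rot'],degrees=True).as_matrix(); print(s['tool_pos'].round(4),M[:,0].round(4))
print(tool([.6575,.0085,.175],1))
E
```

```text
time: 33.1
tool_pos: [0.6038, -0.1045, 0.1763]
tcp_rot: [-17.7, 88.9, -26.4]
wrist_force: [0.2, -0.4, -2.2]
finger_gap: 0.056
[ 0.6038 -0.1045  0.1763] [ 0.0175 -0.0087 -0.9998]
(array([ 0.13, 11.98,  3.61]), np.float64(-9.6))
```

```bash
python3 -m pendant '[{"tx":0,"ty":2,"tz":0.6,"turn":-2},{"tx":0,"ty":4.5,"tz":1.4,"turn":-4},{"tx":0,"ty":7,"tz":2.1,"turn":-6},{"tx":0,"ty":9,"tz":2.7,"turn":-8},{"tx":0,"ty":10.5,"tz":3.2,"turn":-9},{"tx":0,"ty":11.5,"tz":3.5,"turn":-9.6},{"tx":0,"ty":12,"tz":3.6,"turn":-9.6},{"tx":0,"ty":12,"tz":3.6,"turn":-9.6},{"tx":0,"ty":12,"tz":3.6,"turn":-9.6},{"tx":0,"ty":12,"tz":3.6,"turn":-9.6}]'
python3 - <<'E'
from h import *
f=grab_frame('scene'); cv2.imwrite('pics/s7.png',cv2.resize(f[150:320,200:440],None,fx=3,fy=3))
s=arm.sense(); M=R.from_euler('xyz',s['tcp_rot'],degrees=True).as_matrix(); print(s['tool_pos'].round(4),M[:,0].round(4))
print(tool([.6575,.0085,.035],1))
print(fitcyl('scene',f,(.66,-.0617),0,.075,dark=75))
E
```

```text
time: 33.93
tool_pos: [0.6571, 0.0079, 0.1762]
tcp_rot: [-28.2, 88.9, -27.3]
wrist_force: [0.6, -0.6, -2.0]
finger_gap: 0.0563
[0.6571 0.0079 0.1764] [ 0.0175 -0.0088 -0.9998]
(array([14.13,  0.19, -0.21]), np.float64(-0.1))
(array([ 0.6569, -0.0577]), np.float64(142.3))
```

View pics/s7.png

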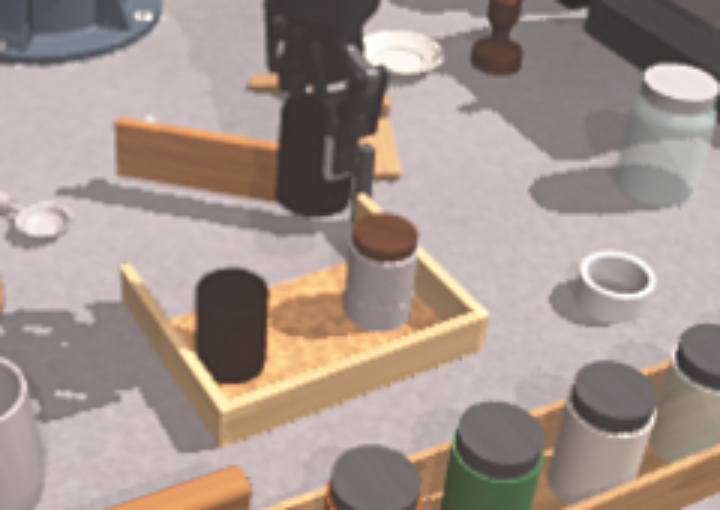

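The crop shows the first cup standing at (232,325) and the tin at (383,275), with free cork between them for the second cup.

```bash
python3 -m pendant '[{"tx":1,"ty":0.1,"tz":-0.1,"turn":0},{"tx":2.5,"ty":0.1,"tz":-0.2,"turn":0},{"tx":4.3,"ty":0.1,"tz":-0.2,"turn":0},{"tx":6.3,"ty":0.1,"tz":-0.2,"turn":0},{"tx":8.5,"ty":0.1,"tz":-0.2,"turn":0},{"tx":10.5,"ty":0.1,"tz":-0.2,"turn":0},{"tx":12,"ty":0.1,"tz":-0.2,"turn":0},{"tx":12.8,"ty":0.1,"tz":-0.2,"turn":0},{"tx":13.4,"ty":0.1,"tz":-0.2,"turn":0},{"tx":13.7,"ty":0.1,"tz":-0.2,"turn":0},{"tx":13.9,"ty":0.1,"tz":-0.2,"turn":0},{"tx":14,"ty":0.1,"tz":-0.2,"turn":0}]'
python3 -m pendant '[{"tx":0.05,"ty":0,"tz":0,"turn":0},{"tx":0.1,"ty":0,"tz":0,"turn":0},{"tx":0.15,"ty":0,"tz":0,"turn":0}]'
python3 -m pendant '[{"tx":0.03,"ty":0,"tz":0,"turn":0},{"tx":0.06,"ty":0,"tz":0,"turn":0},{"tx":0.08,"ty":0,"tz":0,"turn":0}]'
```

```text
time: 34.98
tool_pos: [0.6579, 0.0075, 0.0369]
tcp_rot: [-26.5, 88.8, -25.6]
wrist_force: [0.7, -0.5, -2.0]
finger_gap: 0.0566
time: 35.23
tool_pos: [0.6583, 0.0075, 0.0359]
tcp_rot: [-25.5, 88.8, -24.6]
wrist_force: [-0.7, 0.4, -2.5]
finger_gap: 0.0561
time: 35.48
tool_pos: [0.6584, 0.0075, 0.0352]
tcp_rot: [-25.3, 88.8, -24.4]
wrist_force: [0.3, -0.2, -1.3]
finger_gap: 0.0562
```

```bash
python3 -m pendant '[{"tx":0.05,"ty":0,"tz":0,"turn":0},{"tx":0.1,"ty":0,"tz":0,"turn":0},{"tx":0.12,"ty":0,"tz":0,"turn":0},{"tx":0.12,"ty":0,"tz":0,"turn":0}]'
python3 -m pendant '[{"tx":0.05,"ty":0,"tz":0,"turn":0},{"tx":0.08,"ty":0,"tz":0,"turn":0},{"tx":0.08,"ty":0,"tz":0,"turn":0}]'
```

```text
time: 35.82
tool_pos: [0.6585, 0.0074, 0.0346]
tcp_rot: [-25.2, 88.8, -24.3]
wrist_force: [-2.7, -0.9, 6.3]
finger_gap: 0.0563
time: 36.07
tool_pos: [0.6585, 0.0073, 0.0345]
tcp_rot: [-24.9, 88.7, -23.9]
wrist_force: [-5.6, -1.0, 9.5]
finger_gap: 0.0564
```

```bash
python3 -m pendant '[{"tx":0,"ty":0,"tz":0,"turn":0},{"tx":0,"ty":0,"tz":0,"turn":0},{"tx":0,"ty":0,"tz":0,"turn":0},{"tx":-1,"ty":0,"tz":0,"turn":0},{"tx":-4,"ty":0,"tz":0,"turn":0},{"tx":-8,"ty":0,"tz":0,"turn":0},{"tx":-11.5,"ty":0,"tz":0,"turn":0},{"tx":-13,"ty":0,"tz":0,"turn":0},{"tx":-13,"ty":0,"tz":0,"turn":0}]' 7.4
python3 - <<'E'
from h import *
print(arm.sense()['tool_pos'],tool([.38,.03,.17],1))
E
```

```text
time: 36.82
tool_pos: [0.6579, 0.0086, 0.1699]
tcp_rot: [-18.9, 88.4, -17.9]
wrist_force: [-0.1, 0.1, 0.3]
finger_gap: 0.0738
[0.65786123 0.00858254 0.16993273] (array([ -0.78,   2.58, -27.74]), np.float64(-0.1))
```

```bash
python3 -m pendant '[{"tx":0,"ty":0.2,"tz":-2,"turn":0},{"tx":0,"ty":0.4,"tz":-5,"turn":0},{"tx":-0.2,"ty":0.7,"tz":-8,"turn":0},{"tx":-0.3,"ty":1,"tz":-11,"turn":0},{"tx":-0.4,"ty":1.3,"tz":-14,"turn":0},{"tx":-0.5,"ty":1.6,"tz":-17,"turn":0},{"tx":-0.6,"ty":1.9,"tz":-20,"turn":0},{"tx":-0.7,"ty":2.2,"tz":-23,"turn":0},{"tx":-0.8,"ty":2.4,"tz":-25.5,"turn":0},{"tx":-0.8,"ty":2.6,"tz":-27.3,"turn":0},{"tx":-0.8,"ty":2.6,"tz":-27.7,"turn":0},{"tx":-0.8,"ty":2.6,"tz":-27.7,"turn":0}]' 0
python3 - <<'E'
from h import *
f=grab_frame('scene'); cv2.imwrite('pics/s8.png',cv2.resize(f[150:320,80:400],None,fx=2.5,fy=2.5))
print(arm.sense()['tool_pos'],tool([.38,.03,.035],1), arm.sense()['tcp_rot'])
E
```

```text
time: 37.82
tool_pos: [0.3796, 0.0303, 0.1703]
tcp_rot: [-18.6, 88.3, -17.6]
wrist_force: [-0.0, -0.1, 0.3]
finger_gap: -0.0001
[0.3805783  0.03025428 0.17038066] (array([13.53,  0.1 , -0.44]), np.float64(-0.1)) [-18.34483363  88.31188376 -17.43141134]
```

View pics/s8.png

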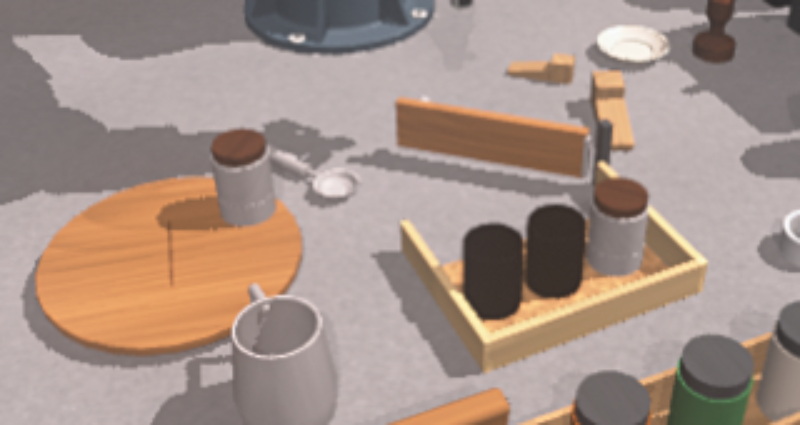

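The bay is loaded, with both cups at (492,270)/(555,250) and the tin at (618,225), all upright. The light tin stands on the lazy susan at (243,180). Shutting the gate next.

```bash
python3 -m pendant '[{"tx":1.5,"ty":0,"tz":0,"turn":0},{"tx":4,"ty":0,"tz":-0.1,"turn":0},{"tx":7,"ty":0,"tz":-0.2,"turn":0},{"tx":10,"ty":0,"tz":-0.3,"turn":0},{"tx":12.5,"ty":0,"tz":-0.4,"turn":0},{"tx":13.5,"ty":0,"tz":-0.4,"turn":0},{"tx":13.5,"ty":0,"tz":-0.4,"turn":0}]' 0
python3 - <<'E'
from h import *
print(arm.sense()['tool_pos'],arm.sense()['wrist_force'],tool([.5,-.035,.037],1))
E
```

```text
time: 38.45
tool_pos: [0.3795, 0.0288, 0.033]
tcp_rot: [-21.8, 88.5, -20.9]
wrist_force: [-0.9, 0.7, -0.8]
finger_gap: -0.0
[0.37950278 0.02877055 0.03304955] [-0.89943463  0.67819537 -0.80717081] (array([-0.05, -6.57, 11.95]), np.float64(-0.1))
```

```bash
python3 -m pendant '[{"tx":0,"ty":-0.6,"tz":0.8,"turn":0},{"tx":0,"ty":-1.2,"tz":1.8,"turn":0},{"tx":0,"ty":-1.8,"tz":2.8,"turn":0},{"tx":0,"ty":-2.4,"tz":3.8,"turn":0},{"tx":0,"ty":-3,"tz":4.8,"turn":0},{"tx":0,"ty":-3.6,"tz":5.8,"turn":0},{"tx":0,"ty":-4.2,"tz":6.8,"turn":0},{"tx":0,"ty":-4.8,"tz":7.8,"turn":0},{"tx":0,"ty":-5.4,"tz":8.8,"turn":0},{"tx":0,"ty":-5.9,"tz":9.7,"turn":0},{"tx":0,"ty":-6.3,"tz":10.6,"turn":0},{"tx":0,"ty":-6.6,"tz":11.4,"turn":0}]'
python3 -m pendant '[{"tx":0,"ty":0,"tz":0.3,"turn":0},{"tx":0,"ty":0,"tz":0.6,"turn":0},{"tx":0,"ty":0,"tz":0.8,"turn":0},{"tx":0,"ty":0,"tz":0.8,"turn":0}]'
```

```text
time: 39.45
tool_pos: [0.4955, -0.0359, 0.0364]
tcp_rot: [-21.7, 88.5, -20.8]
wrist_force: [0.1, -0.4, 0.4]
finger_gap: 0.0
time: 39.78
tool_pos: [0.5036, -0.0356, 0.0366]
tcp_rot: [-21.8, 88.5, -20.9]
wrist_force: [0.1, -0.3, -0.4]
finger_gap: 0.0001
```

```bash
python3 -m pendant '[{"tx":0,"ty":0,"tz":0.3,"turn":0},{"tx":0,"ty":0,"tz":0.6,"turn":0},{"tx":0,"ty":0,"tz":0.8,"turn":0},{"tx":0,"ty":0,"tz":0.8,"turn":0}]'
python3 -c "
from h import *
f=grab_frame('scene'); cv2.imwrite('pics/s9.png',cv2.resize(f[150:320,200:440],None,fx=3,fy=3))"
```

```text
time: 40.12
tool_pos: [0.512, -0.0354, 0.0368]
tcp_rot: [-21.4, 88.5, -20.5]
wrist_force: [-0.5, -0.8, -0.2]
finger_gap: 0.0001
```

View pics/s9.png

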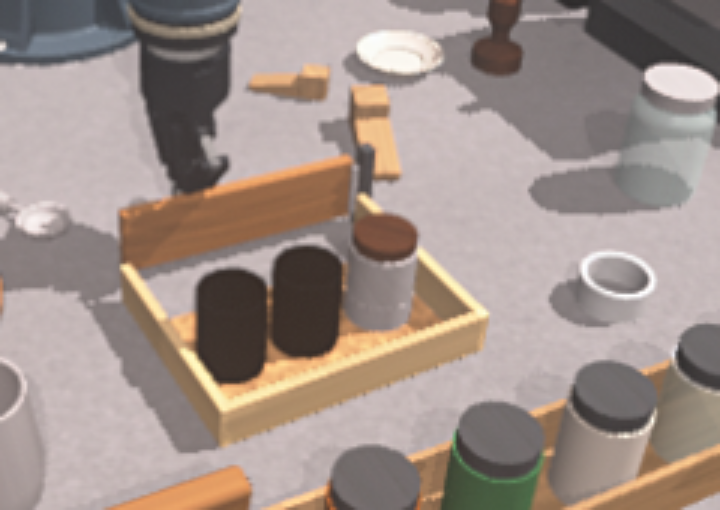

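The gate is nearly shut, its panel running from (122,210) to (352,165). I'll keep pushing gently until the stop.

```bash
python3 -m pendant '[{"tx":0,"ty":0,"tz":0.15,"turn":0},{"tx":0,"ty":0,"tz":0.3,"turn":0},{"tx":0,"ty":0,"tz":0.4,"turn":0},{"tx":0,"ty":0,"tz":0.4,"turn":0}]'
python3 -m pendant '[{"tx":0,"ty":0,"tz":0.15,"turn":0},{"tx":0,"ty":0,"tz":0.3,"turn":0},{"tx":0,"ty":0,"tz":0.4,"turn":0},{"tx":0,"ty":0,"tz":0.4,"turn":0}]'
```

```text
time: 40.5
tool_pos: [0.5159, -0.0353, 0.0369]
tcp_rot: [-21.5, 88.5, -20.6]
wrist_force: [0.2, -0.5, -0.5]
finger_gap: -0.0003
time: 40.83
tool_pos: [0.5202, -0.0353, 0.037]
tcp_rot: [-21.3, 88.5, -20.4]
wrist_force: [-0.2, 0.0, 0.2]
finger_gap: -0.0001
```

```bash
python3 -m pendant '[{"tx":0,"ty":0,"tz":0.1,"turn":0},{"tx":0,"ty":0,"tz":0.2,"turn":0},{"tx":0,"ty":0,"tz":0.3,"turn":0},{"tx":0,"ty":0,"tz":0.3,"turn":0}]'
python3 - <<'E'
from h import *
print(arm.sense()['wrist_force'])
f=grab_frame('top'); cv2.imwrite('pics/t10.png',cv2.resize(f[125:285,150:350],None,fx=4,fy=4,interpolation=cv2.INTER_CUBIC))
f=grab_frame('scene'); cv2.imwrite('pics/s10.png',cv2.resize(f[180:260,220:340],None,fx=6,fy=6))
E
```

```text
time: 41.17
tool_pos: [0.5223, -0.0353, 0.0369]
tcp_rot: [-23.0, 88.6, -22.1]
wrist_force: [-8.0, -0.8, 5.2]
finger_gap: -0.0
[-7.95245389 -0.75034495  5.15600283]
```

View pics/t10.png

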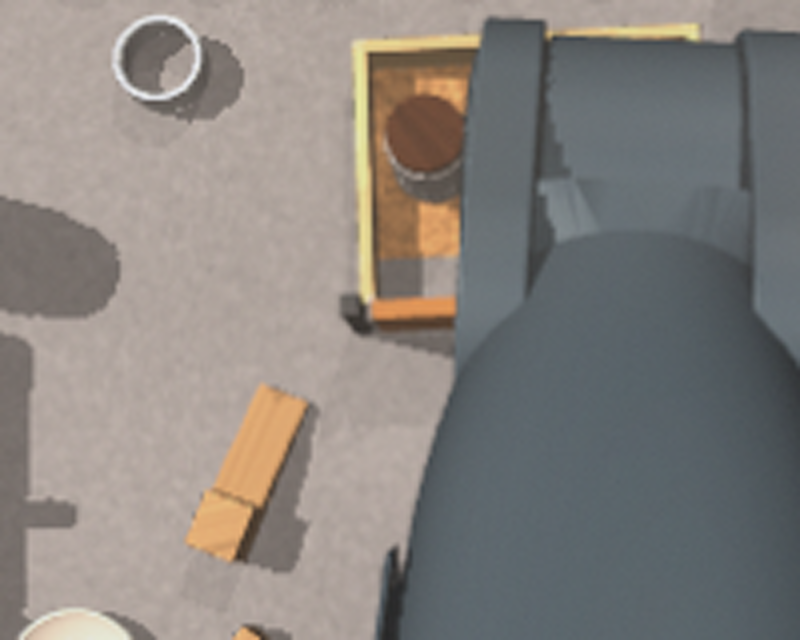

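```bash
python3 -m pendant '[{"tx":0,"ty":0,"tz":-0.5,"turn":0},{"tx":0,"ty":0,"tz":-2,"turn":0},{"tx":0,"ty":0,"tz":-4,"turn":0},{"tx":-1,"ty":0,"tz":-6,"turn":0},{"tx":-4,"ty":0,"tz":-7,"turn":0},{"tx":-7,"ty":0,"tz":-7,"turn":0},{"tx":-9,"ty":0,"tz":-7,"turn":0},{"tx":-9,"ty":0,"tz":-7,"turn":0},{"tx":-9,"ty":0,"tz":-7,"turn":0}]' 6
python3 - <<'E'
from h import *
for t in ('wedge','wedge_heel','wedge_tip'):
  for c in ('top','scene'):
    grab_frame(c); z=.042 if 'heel' in t else 0
    print(t,c,[(np.round(at(c,r['position'],z)[:2],3).tolist(),round(r['conf'],2)) for r in tip_of(c,t)][:2])
print(arm.sense()['tool_pos'],arm.sense()['tcp_rot'],tool([.3953,.2189,.11],68.3))
E
```

```text
time: 42.02
tool_pos: [0.4512, -0.0356, 0.1262]
tcp_rot: [-21.2, 88.5, -20.3]
wrist_force: [0.2, 1.2, -0.5]
finger_gap: 0.06
wedge top [([0.433, 0.211], 0.67), ([0.294, 0.171], 0.58)]
wedge scene [([0.293, 0.184], 0.64), ([0.437, 0.212], 0.63)]
wedge_heel top [([0.401, 0.218], 0.94), ([0.638, 0.004], 0.74)]
wedge_heel scene [([0.389, 0.222], 0.69), ([0.341, 0.196], 0.53)]
wedge_tip top [([0.485, 0.177], 0.88), ([0.266, 0.152], 0.65)]
wedge_tip scene [([0.486, 0.18], 0.62), ([0.28, 0.124], 0.44)]
[ 0.45024028 -0.03554598  0.12517   ] [-23.01934201  88.604072   -22.112082  ] (array([ 1.16, 25.54, -5.12]), np.float64(-67.4))
```

```bash
python3 -m pendant '[{"tx":0,"ty":1.5,"tz":-0.3,"turn":-4},{"tx":0,"ty":4,"tz":-0.8,"turn":-10},{"tx":0,"ty":6.5,"tz":-1.3,"turn":-16},{"tx":0,"ty":9,"tz":-1.8,"turn":-22},{"tx":0,"ty":11.5,"tz":-2.3,"turn":-28},{"tx":0,"ty":14,"tz":-2.8,"turn":-34},{"tx":0,"ty":16.5,"tz":-3.3,"turn":-40},{"tx":0,"ty":19,"tz":-3.8,"turn":-46},{"tx":0,"ty":21.3,"tz":-4.3,"turn":-52},{"tx":0,"ty":23.5,"tz":-4.7,"turn":-58},{"tx":0,"ty":24.8,"tz":-5,"turn":-63},{"tx":0,"ty":25.5,"tz":-5.1,"turn":-67.4}]' 6
python3 -m pendant '[{"tx":0,"ty":0,"tz":0,"turn":0},{"tx":0,"ty":0,"tz":0,"turn":0}]'
python3 - <<'E'
from h import *
s=arm.sense(); M=R.from_euler('xyz',s['tcp_rot'],degrees=True).as_matrix(); print(s['joint_pos'].round(1),s['tool_pos'].round(4),M.round(4))
print(tool([.3953,.2189,.009],68.3))
E
```

```text
time: 43.62
tool_pos: [0.3947, 0.2202, 0.1215]
tcp_rot: [-90.2, 88.6, -21.5]
wrist_force: [-0.0, -0.1, -0.4]
finger_gap: 0.0598
time: 43.78
tool_pos: [0.3946, 0.2205, 0.1215]
tcp_rot: [-90.2, 88.6, -21.6]
wrist_force: [0.7, -0.0, 0.6]
finger_gap: 0.0599
[ 29.9   8.8 -22.4  57.9  -1.1  51.3] [0.3946 0.2205 0.1215] [[ 2.250e-02 -9.308e-01  3.648e-01]
 [-8.900e-03  3.647e-01  9.311e-01]
 [-9.997e-01 -2.420e-02 -1.000e-04]]
(array([11.25,  0.15, -0.12]), np.float64(0.3))
```

```bash
python3 -m pendant '[{"tx":1.5,"ty":0,"tz":0,"turn":0},{"tx":4,"ty":0.1,"tz":-0.1,"turn":0},{"tx":6.5,"ty":0.1,"tz":-0.1,"turn":0},{"tx":8.7,"ty":0.1,"tz":-0.1,"turn":0},{"tx":10.2,"ty":0.1,"tz":-0.1,"turn":0},{"tx":10.8,"ty":0.1,"tz":-0.1,"turn":0},{"tx":11.1,"ty":0.1,"tz":-0.1,"turn":0},{"tx":11.2,"ty":0.1,"tz":-0.1,"turn":0},{"tx":11.2,"ty":0.1,"tz":-0.1,"turn":0}]' 6 80
python3 -m pendant '[{"tx":0,"ty":0,"tz":0,"turn":0},{"tx":0,"ty":0,"tz":0,"turn":0},{"tx":0,"ty":0,"tz":0,"turn":0},{"tx":0,"ty":0,"tz":0,"turn":0},{"tx":0,"ty":0,"tz":0,"turn":0},{"tx":0,"ty":0,"tz":0,"turn":0},{"tx":0,"ty":0,"tz":0,"turn":0}]' 2 80
python3 - <<'E'
from h import *
s=arm.sense(); M=R.from_euler('xyz',s['tcp_rot'],degrees=True).as_matrix(); print(s['tool_pos'].round(4),M[:,[0,2]].round(4))
for c in ('top','scene'):
  grab_frame(c)
  for t in ('wedge_tip',): print(t,c,[(np.round(at(c,r['position'],0)[:2],3).tolist(),round(r['conf'],2)) for r in tip_of(c,t)][:2])
# target: wedge origin->heel 40mm; TCP == heel centre; tip = TCP+0.1*bay x. stage with tip 25mm before gate
o=np.array([.5335,.0046]);x=np.array([.9995,.0314]);
for d in (-.025,.033): P=o+(d-.1)*x; print(d,P,tool([*P,.03],91.8))
E
```

```text
time: 44.53
tool_pos: [0.3964, 0.2189, 0.0101]
tcp_rot: [-88.6, 88.6, -20.1]
wrist_force: [-0.0, -0.4, -0.2]
finger_gap: 0.0602
time: 45.12
tool_pos: [0.3972, 0.2194, 0.0114]
tcp_rot: [-85.1, 88.5, -16.5]
wrist_force: [-3.0, -1.6, 14.4]
finger_gap: 0.035
[0.3972 0.2194 0.0114] [[ 0.0252  0.3658]
 [-0.0075  0.9307]
 [-0.9997  0.0023]]
wedge_tip top [([0.27, 0.155], 0.63), ([0.491, 0.185], 0.59)]
wedge_tip scene [([0.475, 0.201], 0.67), ([0.263, 0.141], 0.46)]
-0.025 [0.4085625 0.000675 ] (array([ -1.67,  -9.11, -19.94]), np.float64(-23.3))
0.033 [0.4665335 0.0024962] (array([ -1.53, -14.43, -17.65]), np.float64(-23.3))
```

```bash
python3 -m pendant '[{"tx":-0.5,"ty":0,"tz":0,"turn":0},{"tx":-1.5,"ty":0,"tz":0,"turn":0},{"tx":-2.5,"ty":0,"tz":0,"turn":0},{"tx":-3,"ty":0,"tz":0,"turn":0},{"tx":-3,"ty":0,"tz":0,"turn":0},{"tx":-3,"ty":0,"tz":0,"turn":0}]'
python3 - <<'E'
from h import *
s=arm.sense(); M=R.from_euler('xyz',s['tcp_rot'],degrees=True).as_matrix(); print(s['tool_pos'].round(4),M[:,0].round(4),s['wrist_force'],tool([.3955,.0005,.04],91.8))
E
```

```text
time: 45.82
tool_pos: [0.3966, 0.2198, 0.0415]
tcp_rot: [-83.9, 88.5, -15.3]
wrist_force: [-0.3, 0.0, -1.6]
finger_gap: 0.0347
[0.3966 0.2198 0.0415] [ 0.0258 -0.0071 -0.9996] [-0.31647494  0.00632349 -1.64595399] (array([  0.3 ,  -7.91, -20.45]), np.float64(-23.3))
```

```bash
python3 -m pendant '[{"tx":0,"ty":-0.3,"tz":-0.8,"turn":-1},{"tx":0,"ty":-0.9,"tz":-2.4,"turn":-3},{"tx":0,"ty":-1.8,"tz":-4.6,"turn":-6},{"tx":0,"ty":-2.7,"tz":-7,"turn":-9},{"tx":0,"ty":-3.6,"tz":-9.4,"turn":-12},{"tx":0,"ty":-4.5,"tz":-11.8,"turn":-15},{"tx":0,"ty":-5.4,"tz":-14.2,"turn":-18},{"tx":0,"ty":-6.3,"tz":-16.5,"turn":-20},{"tx":0.1,"ty":-7.1,"tz":-18.5,"turn":-22},{"tx":0.2,"ty":-7.6,"tz":-19.7,"turn":-23},{"tx":0.3,"ty":-7.9,"tz":-20.4,"turn":-23.3},{"tx":0.3,"ty":-7.9,"tz":-20.4,"turn":-23.3}]'
python3 -m pendant '[{"tx":0,"ty":0,"tz":0,"turn":0},{"tx":0,"ty":0,"tz":0,"turn":0},{"tx":0,"ty":0,"tz":0,"turn":0}]'
python3 - <<'E'
from h import *
s=arm.sense(); M=R.from_euler('xyz',s['tcp_rot'],degrees=True).as_matrix(); print(s['tool_pos'].round(4),M[:,[0,2]].round(4),s['wrist_force'],tool([.3955,.0005,.0114],91.8))
f=grab_frame('scene'); cv2.imwrite('pics/s11.png',cv2.resize(f[150:290,200:380],None,fx=4,fy=4,interpolation=cv2.INTER_CUBIC))
print([(np.round(at('scene',r['position'],.03)[:2],3).tolist(),round(r['conf'],2)) for r in tip_of('scene','wedge_tip')])
E
```

```text
time: 46.82
tool_pos: [0.3953, 0.0, 0.0396]
tcp_rot: [-108.0, 88.5, -16.2]
wrist_force: [-0.1, 0.3, -1.0]
finger_gap: 0.0348
time: 47.07
tool_pos: [0.3952, 0.0007, 0.0395]
tcp_rot: [-107.7, 88.5, -16.0]
wrist_force: [-0.2, 0.1, -0.8]
finger_gap: 0.0351
[0.3952 0.0007 0.0395] [[ 0.0248 -0.0307]
 [-0.0071  0.9995]
 [-0.9997 -0.0079]] [-0.23710528  0.07445448 -0.84427396] (array([ 2.81,  0.04, -0.  ]), np.float64(-0.0))
[([0.487, 0.008], 0.7), ([0.691, 0.058], 0.58), ([0.323, 0.115], 0.52), ([0.473, -0.254], 0.51)]
```

View pics/s11.png

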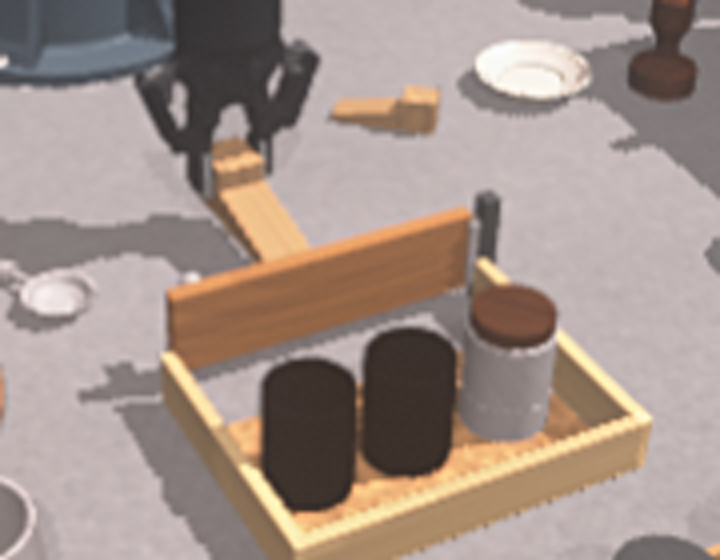

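The scene crop shows the gate shut, from (170,300) to (470,215), with the wedge held squarely behind its middle and its heel at (237,160). I'll lower it and slide it in.

```bash
python3 -m pendant '[{"tx":0.5,"ty":0,"tz":0,"turn":0},{"tx":1.2,"ty":0,"tz":0,"turn":0},{"tx":1.9,"ty":0,"tz":0,"turn":0},{"tx":2.3,"ty":0,"tz":0,"turn":0},{"tx":2.55,"ty":0,"tz":0,"turn":0},{"tx":2.65,"ty":0,"tz":0,"turn":0},{"tx":2.7,"ty":0,"tz":0,"turn":0},{"tx":2.7,"ty":0,"tz":0,"turn":0}]'
python3 -m pendant '[{"tx":0.05,"ty":0,"tz":0,"turn":0},{"tx":0.1,"ty":0,"tz":0,"turn":0},{"tx":0.1,"ty":0,"tz":0,"turn":0}]'
python3 - <<'E'
from h import *
print(arm.sense()['tool_pos'],[(d,tool([.5335+d-.098,.0005+(.04+d)*.0314,arm.sense()['tool_pos'][2]],91.8)) for d in (0,.03)])
E
```

```text
time: 47.83
tool_pos: [0.396, 0.0004, 0.0126]
tcp_rot: [-107.8, 88.5, -16.1]
wrist_force: [-0.1, 1.5, -1.1]
finger_gap: 0.0352
time: 48.08
tool_pos: [0.3961, 0.0004, 0.0116]
tcp_rot: [-107.6, 88.5, -15.8]
wrist_force: [0.5, 0.0, -1.2]
finger_gap: 0.035
[3.96141005e-01 3.94737387e-04 1.16438736e-02] [(0, (array([ 0.1 , -3.94,  0.01]), np.float64(-0.0))), (0.03, (array([ 0.17, -6.94,  0.02]), np.float64(-0.0)))]
```

```bash
python3 -m pendant '[{"tx":0.05,"ty":0,"tz":0,"turn":0},{"tx":0.08,"ty":0,"tz":0,"turn":0},{"tx":0.08,"ty":0,"tz":0,"turn":0}]'
python3 -m pendant '[{"tx":0.02,"ty":-0.6,"tz":0,"turn":0},{"tx":0.03,"ty":-1.2,"tz":0,"turn":0},{"tx":0.05,"ty":-1.9,"tz":0,"turn":0},{"tx":0.07,"ty":-2.6,"tz":0,"turn":0},{"tx":0.08,"ty":-3.3,"tz":0,"turn":0},{"tx":0.1,"ty":-3.9,"tz":0,"turn":0},{"tx":0.11,"ty":-4.4,"tz":0,"turn":0},{"tx":0.12,"ty":-4.8,"tz":0,"turn":0},{"tx":0.13,"ty":-5,"tz":0,"turn":0},{"tx":0.13,"ty":-5,"tz":0,"turn":0}]'
```

```text
time: 48.33
tool_pos: [0.3962, 0.0004, 0.0114]
tcp_rot: [-107.5, 88.5, -15.7]
wrist_force: [-6.9, -0.9, 17.7]
finger_gap: 0.0344
time: 49.17
tool_pos: [0.447, 0.0019, 0.0115]
tcp_rot: [-107.0, 88.5, -15.3]
wrist_force: [-1.2, -0.6, 4.0]
finger_gap: 0.035
```

```bash
python3 -m pendant '[{"tx":0.01,"ty":-0.4,"tz":0,"turn":0},{"tx":0.02,"ty":-0.8,"tz":0,"turn":0},{"tx":0.03,"ty":-1.2,"tz":0,"turn":0},{"tx":0.04,"ty":-1.5,"tz":0,"turn":0},{"tx":0.04,"ty":-1.5,"tz":0,"turn":0},{"tx":0.04,"ty":-1.5,"tz":0,"turn":0}]'
python3 -m pendant '[{"tx":0,"ty":-0.1,"tz":0,"turn":0},{"tx":0,"ty":-0.2,"tz":0,"turn":0},{"tx":0,"ty":-0.3,"tz":0,"turn":0},{"tx":0,"ty":-0.3,"tz":0,"turn":0}]'
python3 -m pendant '[{"tx":0,"ty":-0.1,"tz":0,"turn":0},{"tx":0,"ty":-0.2,"tz":0,"turn":0},{"tx":0,"ty":-0.2,"tz":0,"turn":0}]'
```

```text
time: 49.67
tool_pos: [0.4628, 0.0024, 0.0115]
tcp_rot: [-106.6, 88.4, -14.8]
wrist_force: [0.3, 0.5, 2.2]
finger_gap: 0.035
time: 50.0
tool_pos: [0.4659, 0.0026, 0.0115]
tcp_rot: [-106.5, 88.4, -14.8]
wrist_force: [-0.8, -0.0, 2.7]
finger_gap: 0.0353
time: 50.25
tool_pos: [0.468, 0.0026, 0.0115]
tcp_rot: [-106.5, 88.4, -14.8]
wrist_force: [0.1, -0.5, 1.9]
finger_gap: 0.0347
```

```bash
python3 -m pendant '[{"tx":0,"ty":-0.1,"tz":0,"turn":0},{"tx":0,"ty":-0.2,"tz":0,"turn":0},{"tx":0,"ty":-0.2,"tz":0,"turn":0}]'
python3 -m pendant '[{"tx":0,"ty":-0.1,"tz":0,"turn":0},{"tx":0,"ty":-0.2,"tz":0,"turn":0},{"tx":0,"ty":-0.2,"tz":0,"turn":0}]'
```

```text
time: 50.5
tool_pos: [0.4694, 0.0027, 0.0115]
tcp_rot: [-107.3, 88.5, -15.6]
wrist_force: [-7.2, -0.0, 7.8]
finger_gap: 0.0352
time: 50.75
tool_pos: [0.4699, 0.0027, 0.0115]
tcp_rot: [-108.9, 88.6, -17.1]
wrist_force: [-14.5, -1.0, 15.7]
finger_gap: 0.0348
```

```bash
python3 -m pendant '[{"tx":0,"ty":-0.1,"tz":0,"turn":0},{"tx":0,"ty":-0.15,"tz":0,"turn":0},{"tx":0,"ty":-0.15,"tz":0,"turn":0}]'
python3 -m pendant '[{"tx":0,"ty":-0.1,"tz":0,"turn":0},{"tx":0,"ty":-0.1,"tz":0,"turn":0}]'
```

```text
time: 51.0
tool_pos: [0.4698, 0.0027, 0.0115]
tcp_rot: [-110.9, 88.8, -19.1]
wrist_force: [-15.0, -1.6, 18.0]
finger_gap: 0.0349
time: 51.17
tool_pos: [0.4698, 0.0027, 0.0115]
tcp_rot: [-112.4, 88.9, -20.6]
wrist_force: [-11.9, -1.6, 14.2]
finger_gap: 0.0349
```

```bash
python3 -m pendant '[{"tx":0,"ty":-0.15,"tz":0,"turn":0},{"tx":0,"ty":-0.3,"tz":0,"turn":0},{"tx":0,"ty":-0.3,"tz":0,"turn":0},{"tx":0,"ty":-0.3,"tz":0,"turn":0}]'
```

```text
time: 51.5
tool_pos: [0.4704, 0.0028, 0.0115]
tcp_rot: [-116.9, 89.1, -25.1]
wrist_force: [-22.2, -1.4, 25.5]
finger_gap: 0.0353
```

```bash
python3 -m pendant '[{"tx":-0.1,"ty":-0.15,"tz":0,"turn":0},{"tx":-0.2,"ty":-0.35,"tz":0,"turn":0},{"tx":-0.2,"ty":-0.4,"tz":0,"turn":0},{"tx":-0.2,"ty":-0.4,"tz":0,"turn":0}]'
python3 -m pendant '[{"tx":0,"ty":0,"tz":0,"turn":0},{"tx":0,"ty":0,"tz":0,"turn":0},{"tx":0,"ty":0,"tz":0,"turn":0}]' 5
python3 -m pendant '[{"tx":-1,"ty":0,"tz":0,"turn":0},{"tx":-3,"ty":0,"tz":0,"turn":0},{"tx":-6,"ty":0.5,"tz":0,"turn":0},{"tx":-8,"ty":2,"tz":0,"turn":0},{"tx":-8,"ty":4,"tz":0,"turn":0},{"tx":-8,"ty":6,"tz":0,"turn":0},{"tx":-8,"ty":7,"tz":0,"turn":0},{"tx":-8,"ty":7,"tz":0,"turn":0}]' 5
python3 - <<'E'
from h import *
print(arm.sense()['tool_pos'],arm.sense()['tcp_rot'])
f=grab_frame('top'); cv2.imwrite('pics/t12.png',cv2.resize(f[120:270,230:350],None,fx=4,fy=4,interpolation=cv2.INTER_CUBIC))
for c in ('scene','top'):
    grab_frame(c)
    for t,z in (('wedge_heel',.042),('wedge_tip',0),('wedge',0)): print(c,t,[(np.round(at(c,r['position'],z)[:2],3).tolist(),round(r['conf'],2)) for r in tip_of(c,t)][:3])
E
```

```text
time: 51.83
tool_pos: [0.4704, 0.0028, 0.0121]
tcp_rot: [-134.8, 89.4, -43.1]
wrist_force: [-20.9, -1.2, 5.7]
finger_gap: 0.035
time: 52.08
tool_pos: [0.4708, 0.0028, 0.0122]
tcp_rot: [-132.5, 89.4, -40.7]
wrist_force: [0.5, 0.0, -0.1]
finger_gap: 0.0501
time: 52.75
tool_pos: [0.399, 0.0012, 0.0922]
tcp_rot: [-131.2, 89.4, -39.5]
wrist_force: [0.3, -0.5, -0.0]
finger_gap: 0.0502
[0.39896481 0.00119143 0.09222961] [-131.24558261   89.36505268  -39.49829665]
scene wedge_heel [([0.46, 0.004], 0.65), ([0.327, 0.195], 0.5), ([0.524, 0.12], 0.31)]
scene wedge_tip [([0.55, 0.014], 0.61), ([0.281, 0.135], 0.6), ([0.669, 0.004], 0.57)]
scene wedge [([0.291, 0.184], 0.74), ([0.506, 0.003], 0.68)]
top wedge_heel [([0.311, 0.207], 0.84)]
top wedge_tip [([0.263, 0.153], 0.78), ([0.564, 0.004], 0.42)]
top wedge [([0.289, 0.178], 0.86)]
```

View pics/t12.png

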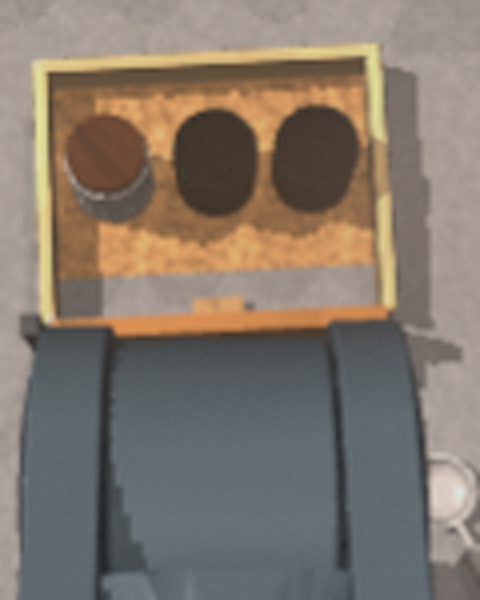

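The top view shows the wedge tip poking out inside the gate at (220,303), square to it, with the gate still flush and both cups and the tin upright. Next I'll tap the heel from behind with shut fingers.

```bash
python3 -m pendant '[{"tx":1,"ty":0,"tz":0.1,"turn":0},{"tx":3,"ty":0,"tz":0.1,"turn":0},{"tx":5.5,"ty":0,"tz":0.1,"turn":0},{"tx":7,"ty":0,"tz":0.1,"turn":0},{"tx":7.8,"ty":0,"tz":0.1,"turn":0},{"tx":7.8,"ty":0,"tz":0.1,"turn":0},{"tx":7.8,"ty":0,"tz":0.1,"turn":0}]' 0
python3 -m pendant '[{"tx":0,"ty":-0.5,"tz":0,"turn":0},{"tx":0,"ty":-1.2,"tz":0,"turn":0},{"tx":0,"ty":-2,"tz":0,"turn":0},{"tx":0,"ty":-2.7,"tz":0,"turn":0},{"tx":0,"ty":-3.2,"tz":0,"turn":0},{"tx":0,"ty":-3.4,"tz":0,"turn":0},{"tx":0,"ty":-3.4,"tz":0,"turn":0}]'
```

```text
time: 53.78
tool_pos: [0.4011, 0.0017, 0.0137]
tcp_rot: [-135.3, 89.4, -43.5]
wrist_force: [0.7, -1.0, 1.0]
finger_gap: 0.0002
time: 54.37
tool_pos: [0.4357, 0.0027, 0.014]
tcp_rot: [-134.6, 89.4, -42.8]
wrist_force: [-0.4, 0.2, 0.7]
finger_gap: -0.0002
```

```bash
python3 -m pendant '[{"tx":0,"ty":-0.1,"tz":0,"turn":0},{"tx":0,"ty":-0.2,"tz":0,"turn":0},{"tx":0,"ty":-0.3,"tz":0,"turn":0},{"tx":0,"ty":-0.3,"tz":0,"turn":0}]'
python3 -m pendant '[{"tx":0,"ty":-0.1,"tz":0,"turn":0},{"tx":0,"ty":-0.2,"tz":0,"turn":0},{"tx":0,"ty":-0.2,"tz":0,"turn":0}]'
```

```text
time: 54.7
tool_pos: [0.4386, 0.0028, 0.0139]
tcp_rot: [-135.5, 89.4, -43.7]
wrist_force: [-0.4, 0.1, -0.8]
finger_gap: 0.0001
time: 54.95
tool_pos: [0.4391, 0.0029, 0.0136]
tcp_rot: [-148.4, 89.5, -56.7]
wrist_force: [-9.0, -1.1, 5.7]
finger_gap: 0.0002
```

```bash
python3 -m pendant '[{"tx":0,"ty":-0.15,"tz":0,"turn":0},{"tx":0,"ty":-0.3,"tz":0,"turn":0},{"tx":0,"ty":-0.3,"tz":0,"turn":0}]'
python3 -m pendant '[{"tx":0,"ty":-0.15,"tz":0,"turn":0},{"tx":0,"ty":-0.3,"tz":0,"turn":0},{"tx":0,"ty":-0.3,"tz":0,"turn":0}]'
```

```text
time: 55.2
tool_pos: [0.4393, 0.003, 0.013]
tcp_rot: [175.6, 89.6, -92.7]
wrist_force: [-15.2, -0.5, 10.1]
finger_gap: -0.0001
time: 55.45
tool_pos: [0.4394, 0.0031, 0.0123]
tcp_rot: [139.5, 89.5, -128.8]
wrist_force: [-16.9, 0.0, 11.6]
finger_gap: 0.0002
```

```bash
python3 -m pendant '[{"tx":-0.1,"ty":-0.2,"tz":0,"turn":0},{"tx":-0.15,"ty":-0.45,"tz":0,"turn":0},{"tx":-0.15,"ty":-0.5,"tz":0,"turn":0},{"tx":-0.15,"ty":-0.5,"tz":0,"turn":0}]'
python3 -m pendant '[{"tx":-0.2,"ty":-0.2,"tz":0,"turn":0},{"tx":-0.3,"ty":-0.45,"tz":0,"turn":0},{"tx":-0.3,"ty":-0.5,"tz":0,"turn":0}]'
```

```text
time: 55.78
tool_pos: [0.4398, 0.0032, 0.0125]
tcp_rot: [115.4, 89.1, -152.9]
wrist_force: [-23.1, -0.7, 8.5]
finger_gap: 0.0001
time: 56.03
tool_pos: [0.4397, 0.0033, 0.0139]
tcp_rot: [105.6, 88.6, -162.6]
wrist_force: [-26.2, -0.8, 3.9]
finger_gap: 0.0002
```

```bash
python3 -m pendant '[{"tx":0,"ty":1,"tz":0,"turn":0},{"tx":0,"ty":3,"tz":0,"turn":0},{"tx":-2,"ty":4.5,"tz":0,"turn":0},{"tx":-5,"ty":5,"tz":0,"turn":0},{"tx":-8,"ty":5,"tz":0,"turn":0},{"tx":-12,"ty":5,"tz":0,"turn":0},{"tx":-16,"ty":5,"tz":0,"turn":0},{"tx":-18,"ty":5,"tz":-3,"turn":0},{"tx":-18,"ty":5,"tz":-6,"turn":0},{"tx":-18,"ty":5,"tz":-9,"turn":0},{"tx":-18,"ty":5,"tz":-12,"turn":0},{"tx":-18,"ty":5,"tz":-12,"turn":0}]'
python3 -m pendant '[{"tx":0,"ty":0,"tz":-4,"turn":0},{"tx":0,"ty":0,"tz":-8,"turn":0},{"tx":0,"ty":0,"tz":-12,"turn":0},{"tx":0,"ty":0,"tz":-16,"turn":0},{"tx":0,"ty":0,"tz":-20,"turn":0},{"tx":0,"ty":0,"tz":-24,"turn":0},{"tx":0,"ty":0,"tz":-24,"turn":0},{"tx":0,"ty":0,"tz":-24,"turn":0}]'
python3 - <<'E'
from h import *
s=grab_frame('scene'); t=grab_frame('top')
a=cv2.resize(s[130:300,60:440],(800,358)); b=cv2.resize(t[110:290,120:470],(470,242))
g=np.zeros((600,800,3),np.uint8); g[:358]=a; g[358:]=cv2.resize(t[125:270,120:479],(800,242)); cv2.imwrite('pics/fin.png',cv2.resize(t[120:300,140:470],(800,436))); cv2.imwrite('pics/fs.png',a)
for c,f in (('scene',s),('top',t)):
    for t_,z in (('wedge_heel',.042),('wedge_tip',0),('wedge',0),('tin_a',0)): print(c,t_,[(np.round(at(c,r['position'],z)[:2],3).tolist(),round(r['conf'],2)) for r in tip_of(c,t_)][:3])
    for p in ((.6598,-.062),(.6583,.0075)): print(fitcyl(c,f,p,0,.075,dark=80))
E
```

```text
time: 57.03
tool_pos: [0.3978, -0.1207, 0.196]
tcp_rot: [109.4, 88.6, -159.0]
wrist_force: [0.6, 0.7, 0.0]
finger_gap: 0.0001
time: 57.7
tool_pos: [0.4042, -0.362, 0.1972]
tcp_rot: [107.8, 88.6, -160.8]
wrist_force: [0.3, 0.5, -0.2]
finger_gap: -0.0002
scene wedge_heel [([0.46, 0.005], 0.59), ([0.321, 0.2], 0.48)]
scene wedge_tip [([0.275, 0.133], 0.58), ([0.471, 0.154], 0.56), ([0.574, 0.007], 0.5)]
scene wedge [([0.517, 0.008], 0.7), ([0.297, 0.176], 0.67)]
scene tin_a [([0.421, -0.242], 0.68), ([0.65, 0.079], 0.56)]
(array([ 0.6582, -0.059 ]), np.float64(190.7))
(array([0.6557, 0.0095]), np.float64(183.5))
top wedge_heel [([0.466, 0.002], 0.96), ([0.306, 0.199], 0.76)]
top wedge_tip [([0.568, 0.008], 0.58)]
top wedge [([0.291, 0.181], 0.67), ([0.514, 0.003], 0.62)]
top tin_a [([0.644, 0.082], 0.98), ([0.454, -0.255], 0.92)]
(array([ 0.6582, -0.0596]), np.float64(66.7))
(array([0.6568, 0.0077]), np.float64(69.1))
```

View pics/fin.png

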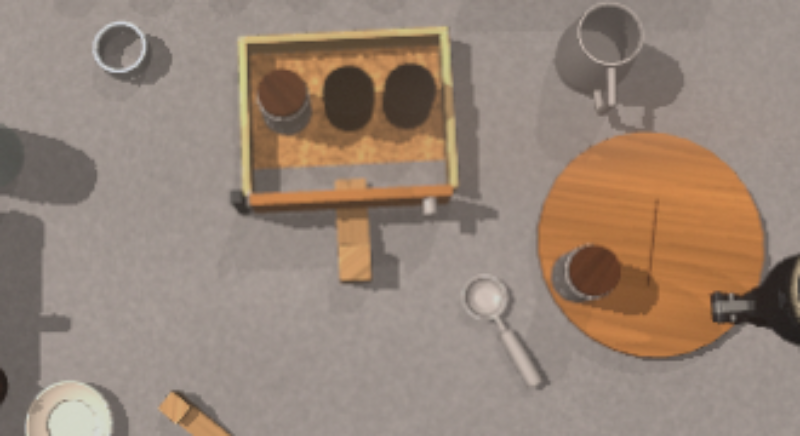

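View pics/fs.png

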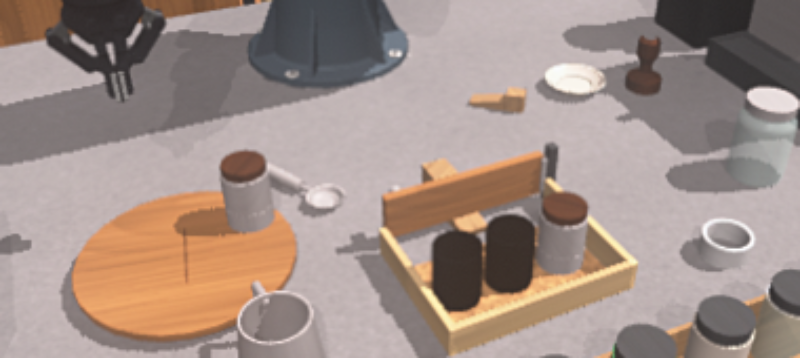

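```bash
python3 - <<'E'
from h import *
P=at('top',(140+593*330/800,120+270*180/436),.109); print(P, np.hypot(P[0]-.4905,P[1]+.3365))
q=lambda u,v:at('top',(140+u*330/800,120+v*180/436),.024)[:2]
for u,v in ((537,243),(768,243),(652,132),(652,357)): print(q(u,v).round(3))
for c in ('top','scene'):
    grab_frame(c); print([(np.round(at(c,r['position'],.024)[:2],3).tolist(),round(r['conf'],2)) for r in tip_of(c,'tin_a')])
for n,u,v,z in (('heelback',355,281,.042),('heel fl',338,247,.042),('heel bl',340,281,.042),('gate L',250,199,.076),('gate R',450,190,.076)): print(n,at('top',(140+u*330/800,120+v*180/436),z).round(4))
print(arm.sense()['time'])
E
```

```text
[ 0.4513362  -0.24531795  0.109     ] 0.0992369362133187
[ 0.49  -0.205]
[ 0.487 -0.47 ]
[ 0.618 -0.343]
[ 0.36  -0.329]
[([0.64, 0.095], 0.93), ([0.454, -0.243], 0.89)]
[([0.456, -0.252], 0.89), ([0.676, 0.071], 0.73), ([0.622, 0.409], 0.62), ([0.671, -0.068], 0.43)]
heelback [0.4479 0.0014 0.042 ]
heel fl [0.4859 0.0199 0.042 ]
heel bl [0.448 0.018 0.042]
gate L [0.5355 0.1143 0.076 ]
gate R [ 0.5429 -0.1025  0.076 ]
58.4
```

The light tin now sits at about (0.452, -0.246), 3–4 cm from where I set it, so it was knocked. Its rim is almost at the disc's edge, so I'll move it inward.

```bash
python3 - <<'E'
from h import *
print(arm.sense()['joint_pos'].round(1),arm.sense()['tool_pos'],tool([.4525,-.2465,.17],-28.5))
E
```

```text
[-41.   18.2   1.1  73.6  -1.2 -42.6] [ 0.40451912 -0.36052084  0.19793623] (array([ 2.59, -5.17, 11.29]), np.float64(-59.9))
```

```bash
python3 -m pendant '[{"tx":0,"ty":-0.4,"tz":1,"turn":-5},{"tx":0,"ty":-1,"tz":2.2,"turn":-11},{"tx":0,"ty":-1.7,"tz":3.6,"turn":-17},{"tx":0.3,"ty":-2.4,"tz":5,"turn":-23},{"tx":0.7,"ty":-3,"tz":6.4,"turn":-30},{"tx":1.1,"ty":-3.6,"tz":7.8,"turn":-36},{"tx":1.5,"ty":-4.2,"tz":9,"turn":-43},{"tx":2,"ty":-4.7,"tz":10.2,"turn":-49},{"tx":2.3,"ty":-5,"tz":11,"turn":-55},{"tx":2.5,"ty":-5.2,"tz":11.3,"turn":-59.9},{"tx":2.5,"ty":-5.2,"tz":11.3,"turn":-59.9},{"tx":2.5,"ty":-5.2,"tz":11.3,"turn":-59.9}]' 8.54 60
python3 -m pendant '[{"tx":0,"ty":0,"tz":0,"turn":0},{"tx":0,"ty":0,"tz":0,"turn":0}]'
python3 - <<'E'
from h import *
s=arm.sense(); M=R.from_euler('xyz',s['tcp_rot'],degrees=True).as_matrix();print(s['joint_pos'].round(1),s['tool_pos'],M[:,0],tool([.4525,-.2465,.055],-28.5))
for c in ('top','scene'):
    grab_frame(c); print([(np.round(at(c,r['position'],.024)[:2],3).tolist(),round(r['conf'],2)) for r in tip_of(c,'tin_a')])
E
```

```text
time: 59.4
tool_pos: [0.4528, -0.2463, 0.1709]
tcp_rot: [49.6, 88.6, -159.0]
wrist_force: [-0.8, 0.3, 0.3]
finger_gap: 0.0854
time: 59.57
tool_pos: [0.4527, -0.2467, 0.171]
tcp_rot: [50.4, 88.6, -158.4]
wrist_force: [0.1, -0.6, 0.2]
finger_gap: 0.0855
[-28.   15.9  -5.9  69.   -1.  -89.1] [ 0.45269307 -0.24671642  0.17104366] [-0.0222219  -0.00878066 -0.9997145 ] (array([11.6 , -0.22, -0.15]), np.float64(-0.3))
[([0.645, 0.081], 0.73), ([0.452, -0.248], 0.69), ([0.493, -0.328], 0.34), ([0.537, 0.115], 0.32)]
[([0.675, 0.069], 0.71), ([0.461, -0.252], 0.69)]
```

```bash
python3 -m pendant '[{"tx":1.5,"ty":0,"tz":0,"turn":0},{"tx":4,"ty":-0.1,"tz":-0.1,"turn":0},{"tx":6.5,"ty":-0.2,"tz":-0.1,"turn":0},{"tx":9,"ty":-0.2,"tz":-0.1,"turn":0},{"tx":10.7,"ty":-0.2,"tz":-0.1,"turn":0},{"tx":11.5,"ty":-0.2,"tz":-0.1,"turn":0},{"tx":11.5,"ty":-0.2,"tz":-0.1,"turn":0},{"tx":11.5,"ty":-0.2,"tz":-0.1,"turn":0}]' 8.54 60
python3 -m pendant '[{"tx":0,"ty":0,"tz":0,"turn":0},{"tx":0,"ty":0,"tz":0,"turn":0},{"tx":0,"ty":0,"tz":0,"turn":0},{"tx":0,"ty":0,"tz":0,"turn":0},{"tx":0,"ty":0,"tz":0,"turn":0},{"tx":0,"ty":0,"tz":0,"turn":0},{"tx":0,"ty":0,"tz":0,"turn":0},{"tx":0,"ty":0,"tz":0,"turn":0}]' 4 60
python3 -m pendant '[{"tx":-0.3,"ty":0,"tz":0,"turn":0},{"tx":-0.8,"ty":0,"tz":0,"turn":0},{"tx":-1.3,"ty":0,"tz":0,"turn":0},{"tx":-1.5,"ty":0,"tz":0,"turn":0},{"tx":-1.5,"ty":0,"tz":0,"turn":0},{"tx":-1.5,"ty":0,"tz":0,"turn":0}]'
python3 - <<'E'
from h import *
s=arm.sense(); print(s['tool_pos'],s['wrist_force'],tool([.477,-.305,s['tool_pos'][2]]))
E
```

```text
time: 60.43
tool_pos: [0.4521, -0.2464, 0.0565]
tcp_rot: [50.3, 88.6, -158.4]
wrist_force: [-0.3, -0.3, -0.5]
finger_gap: 0.0856
time: 61.1
tool_pos: [0.4532, -0.2469, 0.058]
tcp_rot: [55.6, 88.7, -153.1]
wrist_force: [-1.4, 1.4, 11.3]
finger_gap: 0.057
time: 61.6
tool_pos: [0.4535, -0.2467, 0.0731]
tcp_rot: [55.8, 88.7, -153.0]
wrist_force: [0.5, 0.2, -3.8]
finger_gap: 0.0564
[ 0.45352441 -0.2467322   0.07309334] [ 0.48890886  0.15375366 -3.84919236] (array([ 0.01,  3.98, -4.86]), 0)
```

```bash
python3 -m pendant '[{"tx":0,"ty":0.4,"tz":-0.5,"turn":0},{"tx":0,"ty":1.2,"tz":-1.5,"turn":0},{"tx":0,"ty":2.2,"tz":-2.7,"turn":0},{"tx":0,"ty":3.2,"tz":-3.9,"turn":0},{"tx":0,"ty":3.8,"tz":-4.6,"turn":0},{"tx":0,"ty":4,"tz":-4.9,"turn":0},{"tx":0.4,"ty":4,"tz":-4.9,"turn":0},{"tx":0.8,"ty":4,"tz":-4.9,"turn":0},{"tx":1.1,"ty":4,"tz":-4.9,"turn":0},{"tx":1.3,"ty":4,"tz":-4.9,"turn":0},{"tx":1.3,"ty":4,"tz":-4.9,"turn":0},{"tx":1.3,"ty":4,"tz":-4.9,"turn":0}]'
python3 -m pendant '[{"tx":0.05,"ty":0,"tz":0,"turn":0},{"tx":0.1,"ty":0,"tz":0,"turn":0},{"tx":0.1,"ty":0,"tz":0,"turn":0}]'
python3 -m pendant '[{"tx":0.05,"ty":0,"tz":0,"turn":0},{"tx":0.08,"ty":0,"tz":0,"turn":0},{"tx":0.08,"ty":0,"tz":0,"turn":0}]'
```

```text
time: 62.6
tool_pos: [0.4769, -0.3051, 0.0602]
tcp_rot: [55.2, 88.7, -153.5]
wrist_force: [0.4, -0.1, -2.9]
finger_gap: 0.0565
time: 62.85
tool_pos: [0.4769, -0.3051, 0.0592]
tcp_rot: [55.5, 88.7, -153.2]
wrist_force: [0.8, -0.5, -2.8]
finger_gap: 0.0567
time: 63.1
tool_pos: [0.4769, -0.3051, 0.0584]
tcp_rot: [55.4, 88.7, -153.3]
wrist_force: [-0.2, -0.6, -3.6]
finger_gap: 0.0567
```

```bash
python3 -m pendant '[{"tx":0.04,"ty":0,"tz":0,"turn":0},{"tx":0.08,"ty":0,"tz":0,"turn":0},{"tx":0.08,"ty":0,"tz":0,"turn":0}]'
python3 -m pendant '[{"tx":0,"ty":0,"tz":0,"turn":0},{"tx":0,"ty":0,"tz":0,"turn":0},{"tx":0,"ty":0,"tz":0,"turn":0},{"tx":0,"ty":0,"tz":0,"turn":0},{"tx":-1,"ty":0,"tz":0,"turn":0},{"tx":-4,"ty":0,"tz":0,"turn":0},{"tx":-8,"ty":0,"tz":0,"turn":0},{"tx":-12,"ty":0,"tz":0,"turn":0},{"tx":-13,"ty":0,"tz":0,"turn":0}]' 7.8
python3 -m pendant '[{"tx":0,"ty":1,"tz":1,"turn":0},{"tx":0,"ty":3,"tz":3,"turn":0},{"tx":0,"ty":5,"tz":5,"turn":0},{"tx":0,"ty":8,"tz":6,"turn":0},{"tx":0,"ty":11,"tz":8,"turn":0},{"tx":0,"ty":11,"tz":8,"turn":0}]'
python3 - <<'E'
from h import *
s=grab_frame('scene'); t=grab_frame('top')
g=np.zeros((590,800,3),np.uint8); g[:310]=cv2.resize(s[150:297,60:440],(800,310)); g[310:]=cv2.resize(t[125:275,70:499],(800,280)); cv2.imwrite('pics/end.png',g)
for c in ('top','scene'):
    print([(np.round(at(c,r['position'],.024)[:2],3).tolist(),round(r['conf'],2)) for r in tip_of(c,'tin_a')])
E
```

```text
time: 63.35
tool_pos: [0.4769, -0.3052, 0.0581]
tcp_rot: [56.4, 88.8, -152.4]
wrist_force: [-3.7, 2.1, 6.3]
finger_gap: 0.0571
time: 64.1
tool_pos: [0.4812, -0.3048, 0.1949]
tcp_rot: [76.5, 88.9, -132.2]
wrist_force: [1.1, -1.5, 1.1]
finger_gap: 0.0782
time: 64.6
tool_pos: [0.3535, -0.3648, 0.1975]
tcp_rot: [74.9, 88.8, -134.0]
wrist_force: [0.3, 1.1, 1.3]
finger_gap: 0.0776
[([0.642, 0.087], 0.76), ([0.479, -0.308], 0.58)]
[([0.689, 0.064], 0.82), ([0.477, -0.307], 0.61)]
```

View pics/end.png

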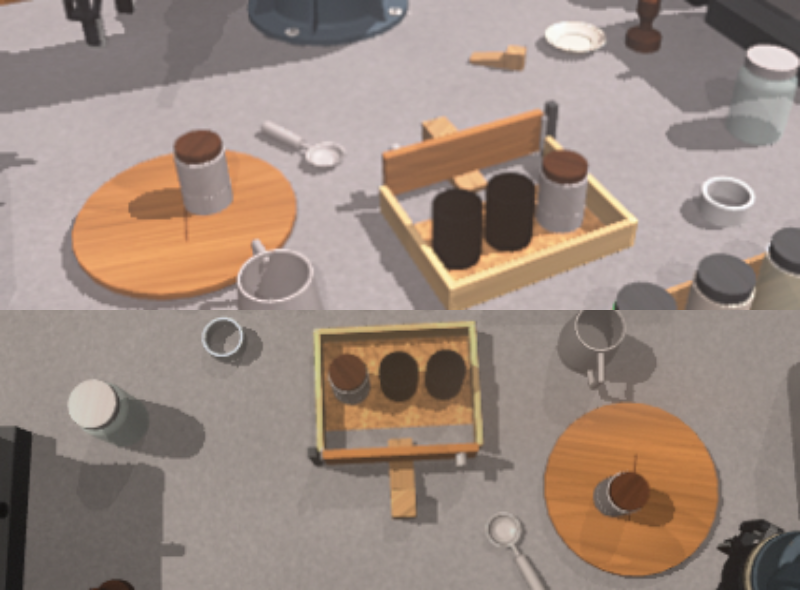

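The final view shows the tin and both cups upright on the cork and the gate flush. The wedge is square under its middle at (402,490), the light tin is well inside the disc, and the arm is clear. Handing in.

```bash
python3 -c "
from plant import arm
print(arm.sense()['time'],arm.job_done())"
```

```text
the job is handed in; nothing more can be done
64.8 None
```

I handed the job in at 64.8 s with the bay loaded, the gate shut and the wedge driven in; the system gave no verdict.

- **Tins:** I lifted both. One read about 3 N and the other about 7.7 N. The heavier one stands on the cork liner and the lighter one on the lazy susan.
- **Cups:** only two were present, and both stand on the liner beside the full tin.
- **Gate and wedge:** I shut the gate against its stop with about 8 N. I then slid the large (120 mm) wedge in squarely under the middle of the gate and tapped its heel from behind, up to about 26 N. At the end it no longer moved.
- **Knocked tin:** after I had placed it, the light tin turned up 3–4 cm away, nearly at the disc's edge. I set it back further in, at about (0.477, -0.305).

The last pictures show everything upright, the gate flush, the arm clear and no visible change to the bystanders.

**Less certain:**
- The wedge went only about 2 mm past first contact. I judged the jam by the push force and did not pull on the gate to test it.
- The wedge push peaked above the 12–20 N named, at about 26 N.
- The tool had built up a tilt of about 1–1.5 degrees by the end. The second cup and the light tin's final setting down happened with roughly that tilt, and both stand flat in the pictures.

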